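# Put the red side cutters back into the foam drawer

### The arm

A 7-joint arm with a two-finger parallel gripper is mounted at the origin on a cart in front of the work surface, level with it; the furniture and walls round the work are solid. World frame = base frame: x ahead of the robot, y to its left, z up, the work surface at z = 0. Lengths are in m, angles in rad, forces in N, time in s.
With the tool pointing down it reaches from about 0.4 to 0.85 m from the base axis. Payload 4.5 kg.
Tool frame: the origin (TCP) lies at the centre of the arm's flange, where the gripper is bolted on; the fingertips stand 166 mm ahead of it and the grasp point (between the pads) lies 147 mm ahead of it (r.grip_depth is the distance from the TCP to the grasp point, in m); z points along the fingers, y is the line along which they close (so a half turn about z gives the same grasp; the last joint's range is limited). The gripper opens to 88 mm and grips with 3 to 60 N. Pads are 18 mm wide; open, the fingers measure 123 mm over their backs; the gripper's body (75 mm by 187 mm) begins 45 mm behind the grasp point.
Start: joints at [-1.267, 0.689, -0.195, 1.565, 0.157, 0.902, -0.215], TCP at [0.167, 0.602, 0.405] pointing down, gripper open.
Joint ranges: [-3.01, 3.01], [-0.46, 2.08], [-1.47, 1.51], [0.13, 2.56], [-1, 4.14], [0.04, 2.09], [-2.66, 2.66]. Speed limits (rad/s): [2.57, 2.57, 3.14, 3.14, 3.14, 3.14, 3.14].

### API

Orientations are given as a unit quaternion [x, y, z, w].
In Python, from plant import status, cams, r, finder gives the robot as it stands.
- The arm moves only by the tool play_rows, never from a script. Its argument "rows" is a list of rows, each a list of 7 numbers: the opening in per cent of the stroke, from 0 (shut) to 100 (fully open), then the shift along the tool's x, y, z in m, then the turn, a rotation vector about the tool's x, y, z in degrees. A call has 1 to 8 rows; each row shifts and turns the commanded pose from where the row before left it, along the tool's axes as they then stand; what a row does not reach is not made up. A row lasts 1/8 s, in which the tool goes at most 62.5 mm and 10.7 degrees, less where a joint would pass 70% of its speed; a pose out of reach is approached as far as the arm can. A call with a gripper value outside its range is refused whole. The fingers move at their own pace and stop on an object; "grip_force" is the grip in N (left out, the last holds). Time passes only in rows, so rows that do not move let the fingers close. It gives the time, the measured TCP pose, the force, the opening and the grip force at its end, in the units of the state.
- status.get_state(): the state, without advancing time (a new reading comes with each control period).
- cams.snapshot(name): name is "scene" or "top" or "wrist"; returns the picture (384x512x3 uint8, red, green, blue); there is no depth.
- cams.camera_params(name): a dict with "vfov" (degrees; the focal length in pixels is half the picture's height over the tangent of half this angle, whatever the lens; pixels are square), "cx", "cy" (the principal point, pixels), "R" (3x3) and "t" (3): a world point X has camera coordinates R X + t; the wrist camera has in their place "tool_from_camera" (4x4, takes a point from camera to tool coordinates, whose origin is the TCP and whose axes are the flange's). Camera axes: x right, y down, z forward; pixel columns grow to the right and rows downward; lengths in m; the calibration is good to about 2 mm. A picture is of the moment at which its call begins: read the wrist's pose just before it. camera_params takes no time and is no camera call.
- r.finish_job(): hands the job in; it is judged then, once.
Trained networks look in the newest picture that a camera, given by its name, has taken for a name from the list of things; names that differ only in an ending like _2 or _b are one class to them, and where a whole thing is asked for, a point or a joint stands for the part that bears it (a point fixed in the world has none). Each returns a list of dicts, best first, with "score" (0 to 1); they miss things now and then, are a little off and sometimes report something else, mostly with a low value. They report only what shows in the picture. A call takes as long as a camera call.
- finder.spot_in(camera, label): "at" ([x, y, z] in m, in the coordinates of the camera as it stood for that picture, good to about 4 mm: the middle of the surface that is visible of it).
- finder.regions_of(camera, label): "mask" (384x512 bool, what is visible of it).
The state is a dict: "clock": time; "q": joint angles; "qd": joint speeds; "joint_torque": joint torques, N m; "tool_pos": TCP position; "eef_rot": TCP orientation; "contact_force": force on the tool from outside, world axes, zero at the start; "moment": the same for the moment, N m; "opening": opening from 0.0 (shut) to 1.0 (fully open); "finger_force": force on a finger pad.
Only numpy, scipy, OpenCV 4.12 (cv2) and the standard library are available. Lean on these libraries where they do the work, as an engineer would, in place of code of your own. Each camera call takes 0.05 s, during which the arm holds its last target. There are 200 camera calls.

### The job

Put the red-handled side cutters away: lay them the right way round in their empty cut-out in the open foam drawer of the tool chest, press them home until they are flush with the foam, then push the drawer fully shut. Do not disturb the other things on the bench and on the chest.

Things in the scene. Friction and masses are not known exactly. Their poses are not given: they have to be found in the camera images.
- cutters_mid (a point): Red-handled side cutters lying flat on the bench, 141 x 50 x 11 mm, about 0.12 kg. Point at the middle of their length and width, half-way up (5.3 mm above the underside). x axis: from the jaws towards the handle ends; y: across the handles; z: up. Both handles together are 50 mm wide from x = +10 to +25 mm: grasp across there, near the centre of mass (x = +12 mm).
- cutters_jaw (a point): Point on the cutters' jaws, 66 mm from cutters_mid along the cutters' -x, same height. Width of the cutters by x from cutters_mid (mm): pointed jaw tip at -71, under 22 wide up to -36, 36 at -14 (the joint, solid metal), 46 at +4, 50 from +10 to +25, 46 at +47, 37 at the handle ends (+71).
- pocket (a point): Middle of the cutters' empty cut-out (black foam, yellow floor) at the foam surface, 98.5 mm above the bench. Axes are the drawer's: x into the chest, y left facing the chest, z up. It fits only with the handles along -y, jaws along +y, lying flat. 10.5 mm deep, 2 mm to spare all round, the top 3 mm flared by 2.5 mm more. Pressed home, cutters_mid is 5.2 mm below this point.
- pocket_jaw_end (a point): Over the jaw end of the cut-out at the foam surface, 66 mm from pocket along +y; cutters_jaw belongs under it. A springy foam bulge across the handle end first holds the laid-in handles some 7 mm proud; pressing from above with 8 to 20 N, 10 to 25 mm from cutters_mid towards the handles (or wherever an end is still proud), drives them to the floor, where they stay, level with the foam within 1 mm.
- drawer (a joint): Opening of the upper drawer (m): 0 shut, 0.125 fully open; starts 0.116 to 0.125. Slides with about 3.5 N of friction and stays where left. Between foam and the chest's rail is 4 mm of room: cutters that stand proud jam there. Round the cut-out the foam is level; the front panel is 2 mm higher, 36 mm to -x of pocket, the chest 20 mm higher, about 79 mm to +x when fully open.
- drawer_pull (a point): Middle of the front face of the aluminium pull strip (200 mm wide, 10 mm high) on the upper drawer's front panel, 89 mm above the bench; axes as pocket. Pushing it along +x shuts the drawer. Pocket lies 58 mm to +x, 54 mm to -y and 9.5 mm above it. Below it, the shut lower drawer's pull stands 18 mm out of the chest.
- chest: Blue two-drawer steel tool chest on the bench, 160 mm deep, 310 mm wide, 119 mm high, fixed; origin under its centre, x into the chest, y left, z up. The lower drawer is shut and does not move; the upper drawer slides out along -x. A red screwdriver and a solder spool are already seated in the drawer's foam and are fixed.
- blue_tape: Roll of blue tape lying flat on the bench, 105 mm across, 20 mm high; origin under its centre. Leave alone.
- kapton_tape: Roll of amber tape on top of the chest, 86 mm across, 12 mm high; origin under its centre. Leave alone.
- black_marker: Black marker lying on top of the chest, 130 x 16 x 18 mm, along its x; origin under its centre. Leave alone.
- meter: Orange and black multimeter lying on its back on the bench, 158 x 80 x 46 mm; origin under its centre. Leave alone.
- board: Green circuit board with a grey heat sink on the bench, 97 x 64 x 9 mm; origin under its centre. Leave alone.
- grey_cup: Small grey cup on the bench, 64 mm across, 40 mm high; origin under its centre. Leave alone.
- white_cup: Small white cup on the bench, 68 mm across, 42 mm high; origin under its centre. Leave alone.
- yellow_driver: Yellow-handled screwdriver on the bench, 177 x 26 x 29 mm, along its x; origin under its centre. Leave alone.

How it is judged:
By the outcome, as a careful person would: the job done as asked, in the order asked, and still so for the second after the job is handed in, with the robot touching nothing.
It also fails if it takes over 61 s, if anything falls off the work surface, if the arm or the gripper's body presses on something with over 40 N, if the wrist force passes 120 N, or if a joint passes its speed limit or range.

## Working session

There is one attempt and no reset: what is moved stays moved. The work goes in short steps, Python scripts to look and compute and a tool call to move; the robot and the scene stay as the last step left them, time stands still between calls to the robot, and variables do not carry over. Pictures are saved under pics/ and viewed, at most 10 in all, crops included, and the job is handed in when it is done.

Besides the shell and the picture viewer there is one more tool, called in YAML: its name, and indented under it one key for each argument. play_rows: Moves the arm, as the interface text tells. Its arguments: {"type":"object","properties":{"rows":{"type":"array","items":{"type":"array","items":{"type":"number"}}},"grip_force":{"type":"number"}},"required":["rows"]}

```bash
ls; mkdir -p pics; python3 - <<'E'
from plant import status,cams,r,finder
import cv2,numpy as np
s=status.get_state();print(s['clock'],s['tool_pos'],s['eef_rot'],s['opening'],r.grip_depth)
ims=[]
for c in('scene','top'):
    im=cams.snapshot(c);ims.append(im);p=cams.camera_params(c);R=np.array(p['R']);t=np.array(p['t'])
    for n in('cutters_mid','cutters_jaw','pocket','pocket_jaw_end','drawer_pull','chest'):
        for d in finder.spot_in(c,n)[:2]:
            print(c,n,round(d['score'],2),np.round(R.T@(np.array(d['at'])-t),4))
    cv2.imwrite(f'pics/{c}0.png',im[...,::-1])
print(cams.camera_params('wrist'))
print(cams.camera_params('top'))
cv2.imwrite('pics/a.png',cv2.resize(np.vstack(ims),(400,600))[...,::-1])
E
```

```text
pics
0.0 [0.16651916 0.60208823 0.40394347] [ 1.34427403e-01  9.90923068e-01 -8.62603228e-04 -5.25281748e-05] 0.9947356191666766 0.1473
scene pocket 0.65 [0.4575 0.2045 0.0969]
scene pocket_jaw_end 0.9 [0.4615 0.2009 0.098 ]
scene drawer_pull 0.68 [0.461  0.2022 0.1026]
scene chest 0.9 [0.5336 0.2065 0.1003]
top cutters_mid 0.54 [ 0.4492 -0.2345  0.0063]
top cutters_jaw 0.83 [ 0.4566 -0.2394  0.0074]
top pocket 0.73 [0.4702 0.1964 0.0969]
top pocket_jaw_end 0.9 [0.4728 0.1978 0.1006]
top drawer_pull 0.79 [0.4744 0.2024 0.0954]
top chest 0.96 [0.5473 0.1917 0.1257]
top chest 0.5 [0.6421 0.2889 0.1329]
{'vfov': 64.42517812020886, 'cx': 260.334962497611, 'cy': 194.59712781242663, 'tool_from_camera': array([[ 7.64802684e-04, -9.47269446e-01, -3.20437219e-01,
         8.37616625e-02],
       [ 9.99999455e-01,  9.52391878e-04, -4.28693834e-04,
         6.94710996e-04],
       [ 7.11270375e-04, -3.20436716e-01,  9.47269658e-01,
         1.89158783e-02],
       [ 0.00000000e+00,  0.00000000e+00,  0.00000000e+00,
         1.00000000e+00]])}
{'vfov': 50.245462009015355, 'cx': 256.78908494447876, 'cy': 193.58593009322337, 'R': array([[-0.00735472, -0.99983703,  0.01648727],
       [-0.98700431,  0.00461158, -0.16062762],
       [ 0.16052541, -0.01745438, -0.98687737]]), 't': array([-0.00664082,  0.54318108,  1.25663955])}
```

```bash
python3 - <<'E'
import cv2
a=cv2.imread('pics/top0.png');cv2.imwrite('pics/b.png',cv2.resize(a,(800,600),interpolation=cv2.INTER_CUBIC))
E
```

```text
(no output)
```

View pics/b.png

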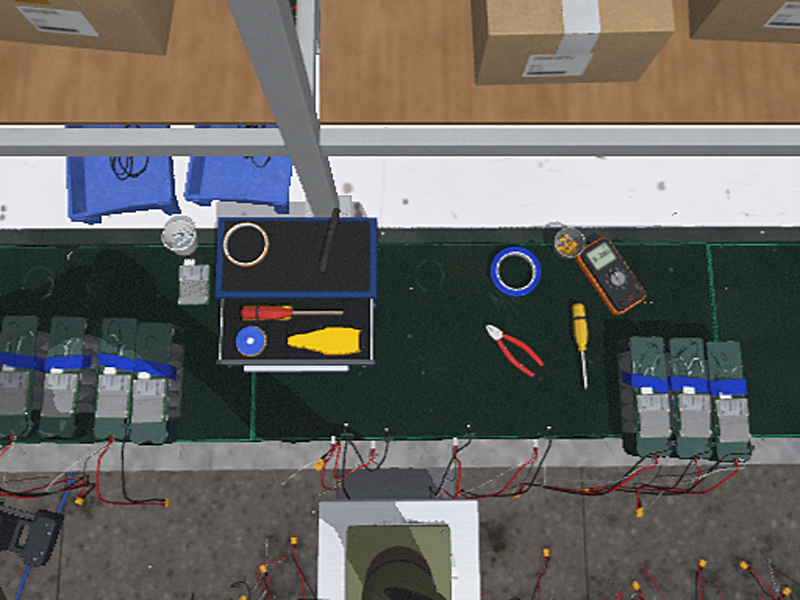

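```bash
cat > h.py <<'E'
from plant import status,cams,r,finder
import cv2,numpy as np
from scipy.spatial.transform import Rotation as Ro
def campose(c,s=None):
    "world rotation (cam->world), cam origin, f,cx,cy"
    p=cams.camera_params(c);f=192/np.tan(np.radians(p['vfov']/2))
    if c=='wrist':
        T=np.array(p['tool_from_camera']);W=Ro.from_quat(s['eef_rot']).as_matrix()
        return W@T[:3,:3],W@T[:3,3]+s['tool_pos'],f,p['cx'],p['cy']
    R=np.array(p['R']);return R.T,-R.T@np.array(p['t']),f,p['cx'],p['cy']
def toplane(uv,z,P):
    Rw,o,f,cx,cy=P;uv=np.asarray(uv,float).reshape(-1,2)
    d=np.c_[(uv[:,0]-cx)/f,(uv[:,1]-cy)/f,np.ones(len(uv))]@Rw.T
    return (o+d*((z-o[2])/d[:,2])[:,None])[:,:2]
def biggest(m):
    n,l,st,_=cv2.connectedComponentsWithStats(m.astype(np.uint8));return l==1+np.argmax(st[1:,4])
def pose(m,z,P):
    "mid, jaw->handle unit axis, extents from mask"
    v,u=np.nonzero(m);X=toplane(np.c_[u,v],z,P)
    h=cv2.convexHull(X.astype(np.float32))[:,0]
    c=X.mean(0);a=np.linalg.svd(X-c,full_matrices=False)[2][0]
    for _ in range(2):
        b=np.array([-a[1],a[0]]);s=(X-c)@a;w=(X-c)@b
        L=(s.min()+s.max())/2
        wl=np.ptp(w[s<s.min()+.03]);wh=np.ptp(w[s>s.max()-.03])
        if wl>wh:a=-a
    mid=c+a*L+b*(w.min()+w.max())/2 if wl<=wh else None
    b=np.array([-a[1],a[0]]);s=(X-c)@a;w=(X-c)@b
    mid=c+a*(s.min()+s.max())/2+b*(w.min()+w.max())/2
    return mid,a,np.degrees(np.arctan2(a[1],a[0])),np.ptp(s),np.ptp(w)
def yellow(im,cen=None):
    h=cv2.cvtColor(im,cv2.COLOR_RGB2HSV);return cv2.inRange(h,(20,120,90),(35,255,255))>0
def red(im):
    h=cv2.cvtColor(im,cv2.COLOR_RGB2HSV);return (cv2.inRange(h,(0,120,70),(8,255,255))|cv2.inRange(h,(172,120,70),(180,255,255)))>0
E
python3 - <<'E'
from h import *
P=campose('top');im=cams.snapshot('top')
d=finder.regions_of('top','cutters_mid')
for x in d[:2]:print(x['score'],x['mask'].sum(),pose(biggest(x['mask']),.0055,P))
y=yellow(im);y[:, :175]=0;y[:,240:]=0;y[:200]=0;y[240:]=0
print(y.sum(),pose(biggest(y),.088,P))
d=finder.regions_of('top','chest')
for x in d[:2]:
    v,u=np.nonzero(biggest(x['mask']));h=toplane(np.c_[u,v],.119,P);print(x['score'],cv2.minAreaRect(h.astype(np.float32)))
E
```

```text
0.61 281 (array([ 0.45427913, -0.2377594 ]), array([-0.64872633, -0.76102178]), np.float64(-130.44564116299313), np.float64(0.1287015184930851), np.float64(0.04891788208248288))
645 (array([0.4632955 , 0.14098146]), array([-0.00620347, -0.99998076]), np.float64(-90.3554348517389), np.float64(0.14221328327010274), np.float64(0.05176896411562375))
0.64 ((0.5530913472175598, 0.19572259485721588), (0.3150791525840759, 0.30473795533180237), 88.85982513427734)
```

```bash
cat >> h.py <<'E'
import json
def plan(tgt,yaw,n,g,start=None):
    """rows to bring the TCP to tgt (m), tool x at world yaw (deg), tool z down; n rows"""
    if start is None:s=status.get_state();p,R=np.array(s['tool_pos']),Ro.from_quat(s['eef_rot'])
    else:p,R=start
    E=Ro.from_matrix(np.array([[np.cos(np.radians(yaw)),np.sin(np.radians(yaw)),0],[np.sin(np.radians(yaw)),-np.cos(np.radians(yaw)),0],[0,0,-1]]).T)
    rows=[]
    for k in range(n):
        d=np.round(R.inv().apply((np.array(tgt)-p)/(n-k)),3 if n-k>1 else 4);w=np.round((R.inv()*E).as_rotvec(degrees=True)/(n-k),1)
        rows.append([g,*(d+0.).tolist(),*(w+0.).tolist()]);p=p+R.apply(d);R=R*Ro.from_rotvec(w,degrees=True)
    for i in range(0,n,8):print(json.dumps(rows[i:i+8]))
    return p,R
def down(g,yaw):pass
E
python3 - <<'E'
from h import *
a=plan((.5,.2,.38),100,12,100);plan((.452,-.237,.28),49.6,12,100,a)
E
```

```text
[[100, -0.036, -0.025, 0.002, 0.0, 0.0, 5.4], [100, -0.038, -0.021, 0.002, 0.0, 0.0, 5.4], [100, -0.04, -0.018, 0.002, 0.0, 0.0, 5.4], [100, -0.041, -0.014, 0.002, 0.0, 0.0, 5.4], [100, -0.042, -0.01, 0.002, 0.0, 0.0, 5.4], [100, -0.043, -0.006, 0.002, 0.0, 0.0, 5.4], [100, -0.044, -0.002, 0.002, 0.0, 0.0, 5.4], [100, -0.043, 0.002, 0.002, 0.0, 0.0, 5.3]]
[[100, -0.043, 0.006, 0.002, 0.0, 0.0, 5.4], [100, -0.042, 0.01, 0.002, 0.0, 0.0, 5.3], [100, -0.042, 0.014, 0.002, 0.0, 0.0, 5.4], [100, -0.0394, 0.0187, 0.0027, 0.0, 0.0, 5.3]]
[[100, -0.035, -0.01, 0.008, 0.0, 0.0, 4.2], [100, -0.036, -0.008, 0.008, 0.0, 0.0, 4.2], [100, -0.036, -0.005, 0.008, 0.0, 0.0, 4.2], [100, -0.037, -0.002, 0.008, 0.0, 0.0, 4.2], [100, -0.037, 0.0, 0.008, 0.0, 0.0, 4.2], [100, -0.036, 0.003, 0.009, 0.0, 0.0, 4.2], [100, -0.036, 0.006, 0.008, 0.0, 0.0, 4.2], [100, -0.036, 0.008, 0.009, 0.0, 0.0, 4.2]]
[[100, -0.035, 0.011, 0.008, 0.0, 0.0, 4.2], [100, -0.034, 0.013, 0.009, 0.0, 0.0, 4.2], [100, -0.033, 0.016, 0.008, 0.0, 0.0, 4.2], [100, -0.0319, 0.0183, 0.009, 0.0, 0.0, 4.2]]
```

play_rows:
  rows:
    - [100,-0.036,-0.025,0.002,0,0,5.4]
    - [100,-0.038,-0.021,0.002,0,0,5.4]
    - [100,-0.04,-0.018,0.002,0,0,5.4]
    - [100,-0.041,-0.014,0.002,0,0,5.4]
    - [100,-0.042,-0.01,0.002,0,0,5.4]
    - [100,-0.043,-0.006,0.002,0,0,5.4]
    - [100,-0.044,-0.002,0.002,0,0,5.4]
    - [100,-0.043,0.002,0.002,0,0,5.3]

```text
clock: 1.85
tool_pos: [0.3895, 0.3333, 0.3889]
eef_rot: [0.49, 0.872, 0.0, 0.0]
contact_force: [0.6, 0.1, 0.8]
opening: 0.999
finger_force: 0.0
```

play_rows:
  rows:
    - [100,-0.043,0.006,0.002,0,0,5.4]
    - [100,-0.042,0.01,0.002,0,0,5.3]
    - [100,-0.042,0.014,0.002,0,0,5.4]
    - [100,-0.039,0.019,0.003,0,0,5.3]
    - [100,0,0,0,0,0,0]

```text
clock: 2.48
tool_pos: [0.5024, 0.1971, 0.3797]
eef_rot: [0.645, 0.764, -0.0, 0.001]
contact_force: [-0.5, 0.7, -1.5]
opening: 0.999
finger_force: 0.0
```

```bash
python3 - <<'E'
from h import *
s=status.get_state();print(s['clock'],s['tool_pos'],s['q'])
im=cams.snapshot('wrist');cv2.imwrite('pics/w1.png',im[...,::-1]);P=campose('wrist',s)
y=yellow(im);n,l,st,c=cv2.connectedComponentsWithStats(y.astype(np.uint8))
for i in range(1,n):
    if st[i,4]>300:print(st[i],pose(l==i,.088,P))
plan((.452,-.237,.28),49.6,12,100)
E
```

```text
2.475 [0.50236523 0.19705092 0.37972159] [-0.49887556  0.61044777  0.06328034  1.86049255 -0.05409917  0.67137891
 -0.23662387]
[ 180  163   56  134 5225] (array([0.46163716, 0.13962561]), array([ 0.00291334, -0.99999576]), np.float64(-89.83307776733044), np.float64(0.142716771744232), np.float64(0.05477831307055901))
[ 55 297  36  59 922] (array([3.24240291e-01, 1.60440817e-04]), array([-0.22260417, -0.97490891]), np.float64(-102.86203444693967), np.float64(0.08940889876512634), np.float64(0.032042624121997626))
[431 297  36  59 925] (array([0.73796428, 0.07013317]), array([ 0.53307971, -0.84606502]), np.float64(-57.78622413528531), np.float64(0.08891753900718179), np.float64(0.03237381465366644))
[ 233  370  279   14 2032] (array([ 0.67535264, -0.01715873]), array([0.98227413, 0.18745009]), np.float64(10.804011584816793), np.float64(0.33349721738687577), np.float64(0.021923322630876565))
[[100, -0.035, -0.01, 0.008, 0.0, 0.0, 4.2], [100, -0.036, -0.008, 0.008, 0.0, 0.0, 4.2], [100, -0.036, -0.005, 0.008, 0.0, 0.0, 4.2], [100, -0.037, -0.002, 0.008, 0.0, 0.0, 4.2], [100, -0.037, 0.0, 0.008, 0.0, 0.0, 4.2], [100, -0.036, 0.003, 0.009, 0.0, 0.0, 4.2], [100, -0.036, 0.006, 0.008, 0.0, 0.0, 4.2], [100, -0.036, 0.008, 0.009, 0.0, 0.0, 4.2]]
[[100, -0.035, 0.011, 0.008, 0.0, 0.0, 4.2], [100, -0.034, 0.013, 0.009, 0.0, 0.0, 4.2], [100, -0.033, 0.016, 0.008, 0.0, 0.0, 4.1], [100, -0.0312, 0.0181, 0.0088, 0.0, 0.0, 4.2]]
```

View pics/w1.png

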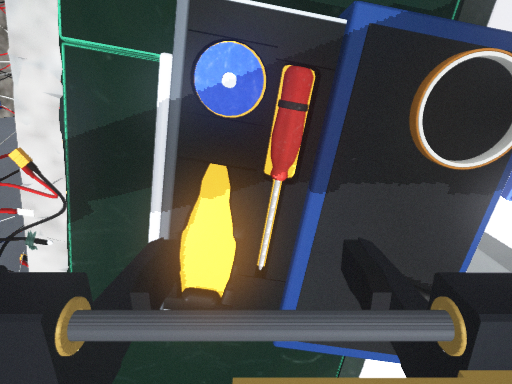

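play_rows:
  rows:
    - [100,-0.035,-0.01,0.008,0,0,4.2]
    - [100,-0.036,-0.008,0.008,0,0,4.2]
    - [100,-0.036,-0.005,0.008,0,0,4.2]
    - [100,-0.037,-0.002,0.008,0,0,4.2]
    - [100,-0.037,0,0.008,0,0,4.2]
    - [100,-0.036,0.003,0.009,0,0,4.2]
    - [100,-0.036,0.006,0.008,0,0,4.2]
    - [100,-0.036,0.008,0.009,0,0,4.2]

```text
clock: 3.52
tool_pos: [0.4685, -0.0902, 0.3137]
eef_rot: [0.836, 0.548, 0.001, -0.0]
contact_force: [1.1, 0.5, 0.2]
opening: 0.997
finger_force: 0.0
```

play_rows:
  rows:
    - [100,-0.035,0.011,0.008,0,0,4.2]
    - [100,-0.034,0.013,0.009,0,0,4.2]
    - [100,-0.033,0.016,0.008,0,0,4.1]
    - [100,-0.031,0.018,0.009,0,0,4.2]
    - [100,0,0,0,0,0,0]

```text
clock: 4.15
tool_pos: [0.4523, -0.237, 0.2794]
eef_rot: [0.908, 0.419, -0.0, 0.0]
contact_force: [-0.0, 0.5, 0.6]
opening: 1.001
finger_force: 0.0
```

```bash
python3 - <<'E'
from h import *
s=status.get_state();print(s['clock'],s['tool_pos'],s['eef_rot'],s['q'])
im=cams.snapshot('wrist');cv2.imwrite('pics/w2.png',im[...,::-1]);P=campose('wrist',s)
for x in finder.regions_of('wrist','cutters_mid')[:2]:
  m=biggest(x['mask']);v,u=np.nonzero(m);print(x['score'],u.min(),u.max(),v.min(),v.max(),pose(m,.0055,P))
v,u=np.nonzero(red(im));print(u.min(),u.max(),v.min(),v.max())
# chest front edge dir from w1
E
```

```text
4.15 [ 0.45227038 -0.23704962  0.27938036] [ 9.07790832e-01  4.19423005e-01 -1.50211512e-04  3.56042959e-04] [ 0.31960637  0.75296523  0.11966332  2.02509257 -0.22267431  0.37523078
 -0.09044986]
0.56 235 290 108 263 (array([ 0.45374977, -0.23864013]), array([-0.66993132, -0.74242308]), np.float64(-132.06176438405217), np.float64(0.1433111828911358), np.float64(0.04912260326976372))
116 508 153 376
```

View pics/w2.png

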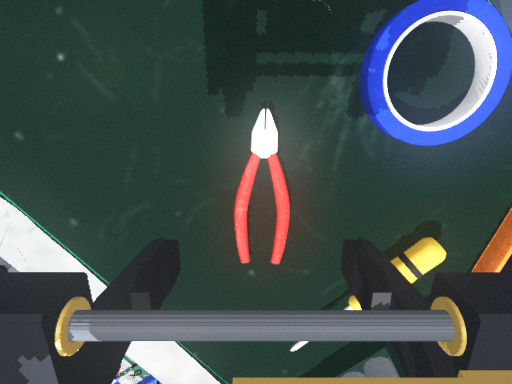

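```bash
python3 - <<'E'
from h import *
im=cv2.imread('pics/w2.png')
a=plan((.4423,-.2512,.2),47.9,4,75);a=plan((.4423,-.2512,.171),47.9,3,75,a)
# chest front edge in w1
s=dict(tool_pos=np.array([.50236523,.19705092,.37972159]),eef_rot=[.645,.764,0,.001])
P=campose('wrist',s);e=toplane([(347,20),(285,310)],.119,P);print(e,np.degrees(np.arctan2(*(e[0]-e[1]))))
e=toplane([(188,0),(161,240)],.1,P);print(e,np.degrees(np.arctan2(*(e[0]-e[1]))))
w=cv2.imread('pics/w1.png')[...,::-1].copy()
g=cv2.Canny(w,60,150);L=cv2.HoughLinesP(g,1,np.pi/720,50,minLineLength=80,maxLineGap=8)
for l in L[:,0]:
  z=.119 if l[0]>270 else .1
  e=toplane([l[:2],l[2:]],z,P);an=np.degrees(np.arctan2(*(e[0]-e[1])));an=(an+90)%180-90
  if abs(an)<6:print(l,z,np.round(e,3).tolist(),round(an,2))
E
```

```text
[[75, -0.005, 0.001, 0.02, 0.0, 0.0, 0.5], [75, -0.005, 0.001, 0.02, 0.0, 0.0, 0.5], [75, -0.005, 0.001, 0.02, 0.0, 0.0, 0.5], [75, -0.005, 0.0002, 0.0196, -0.1, -0.1, 0.5]]
[[75, 0.0, 0.0, 0.01, 0.0, 0.0, 0.0], [75, 0.0, 0.0, 0.01, 0.0, 0.0, 0.0], [75, 0.0, -0.0001, 0.009, 0.0, 0.0, 0.0]]
[[0.54024731 0.33660205]
 [0.54526025 0.08730584]] -1.1519699746385712
[[0.42463635 0.33386163]
 [0.41777984 0.13169822]] 1.9424799908695305
[278 309 346  20] 0.119 [[0.538, 0.087], [0.54, 0.336]] 0.26
[162 188 176   0] 0.1 [[0.415, 0.184], [0.416, 0.332]] 0.22
[295 309 369  23] 0.119 [[0.555, 0.09], [0.556, 0.337]] 0.34
[ 67 132  72 272] 0.1 [[0.333, 0.22], [0.333, 0.082]] -0.16
[172 208 188   0] 0.1 [[0.426, 0.166], [0.425, 0.334]] -0.33
[148 242 156 111] 0.1 [[0.406, 0.127], [0.406, 0.25]] 0.14
[459 271 511 153] 0.119 [[0.694, 0.157], [0.694, 0.267]] 0.05
[282 309 310 192] 0.119 [[0.542, 0.088], [0.543, 0.208]] 0.21
[264 171 283  66] 0.1 [[0.503, 0.215], [0.503, 0.301]] 0.06
[467 269 511 171] 0.119 [[0.701, 0.16], [0.701, 0.253]] 0.03
[293 176 315  75] 0.119 [[0.526, 0.219], [0.526, 0.298]] 0.28
[257 265 275 170] 0.1 [[0.512, 0.12], [0.512, 0.217]] -0.12
[258 267 277 169] 0.1 [[0.514, 0.118], [0.514, 0.218]] 0.02
[265 263 283 172] 0.1 [[0.52, 0.124], [0.519, 0.217]] -0.16
[270 148 286  65] 0.1 [[0.504, 0.236], [0.505, 0.302]] 0.6
[263 266 281 172] 0.1 [[0.518, 0.12], [0.518, 0.216]] -0.38
[158 238 166 143] 0.1 [[0.415, 0.133], [0.416, 0.225]] 0.72
```

Drawer yaw ≈ 0 to 0.2°. Grasp now.

play_rows:
  rows:
    - [75,-0.005,0.001,0.02,0,0,0.5]
    - [75,-0.005,0.001,0.02,0,0,0.5]
    - [75,-0.005,0.001,0.02,0,0,0.4]
    - [75,-0.005,0,0.02,0,0,0.4]
    - [75,0,0,0.01,0,0,0]
    - [75,0,0,0.01,0,0,0]
    - [75,0,0,0.009,0,0,0]
    - [75,0,0,0,0,0,0]
  grip_force: 20

```text
clock: 5.25
tool_pos: [0.4417, -0.2524, 0.1703]
eef_rot: [0.914, 0.407, -0.0, -0.0]
contact_force: [0.3, 0.2, 0.9]
opening: 0.747
finger_force: 0.0
```

play_rows:
  rows:
    - [40,0,0,0,0,0,0]
    - [40,0,0,0,0,0,0]
    - [40,0,0,0,0,0,0]
    - [40,0,0,0,0,0,0]
    - [40,0,0,0,0,0,0]
  grip_force: 20

```text
clock: 5.88
tool_pos: [0.4417, -0.2527, 0.1709]
eef_rot: [0.914, 0.406, 0.0, 0.0]
contact_force: [-0.2, 0.9, 3.2]
opening: 0.55
finger_force: 20.0
```

play_rows:
  rows:
    - [40,0,0,-0.01,0,0,0]
    - [40,0,0,-0.015,0,0,0]
    - [40,0,0,-0.02,0,0,0]
    - [40,0,0,-0.03,0,0,0]
    - [40,0,0,-0.03,0,0,0]
    - [40,0,0,-0.03,0,0,0]
    - [40,0,0,-0.015,0,0,0]
    - [40,0,0,0,0,0,0]

```text
clock: 6.88
tool_pos: [0.4418, -0.2527, 0.3217]
eef_rot: [0.914, 0.406, 0.001, 0.001]
contact_force: [-0.4, 0.7, -1.3]
opening: 0.552
finger_force: 20.0
```

```bash
python3 - <<'E'
from h import *
s=status.get_state();print(s['clock'],s['tool_pos'],s['opening'],s['contact_force'])
im=cams.snapshot('wrist');cv2.imwrite('pics/w3.png',im[...,::-1]);P=campose('wrist',s)
z=s['tool_pos'][2]-.166-.005+.0055
print(z)
for x in finder.regions_of('wrist','cutters_mid')[:2]:
  m=biggest(x['mask']);v,u=np.nonzero(m);p=pose(m,z,P);print(x['score'],u.min(),u.max(),v.min(),v.max(),p)
  print('in tool',Ro.from_quat(s['eef_rot']).inv().apply([*(p[0]-s['tool_pos'][:2]),0]))
E
```

```text
6.875 [ 0.4417877  -0.25270219  0.32165254] 0.5520381496015833 [-0.39871546  0.66962965 -1.30195506]
0.15615253608982457
0.92 214 306 76 309 (array([ 0.46002706, -0.23209584]), array([-0.66739944, -0.74469993]), np.float64(-131.86666804279824), np.float64(0.1265429689407193), np.float64(0.050219365320363515))
in tool [ 2.75177943e-02 -2.57597286e-04  1.77317974e-05]
```

View pics/w3.png

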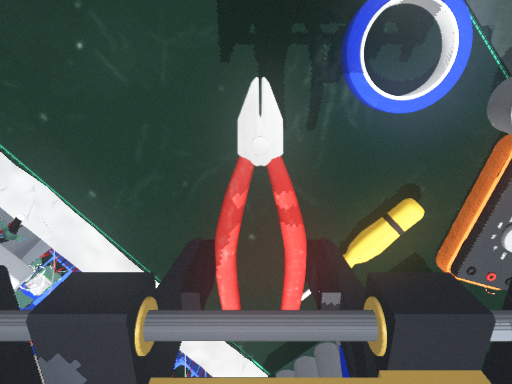

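```bash
python3 - <<'E'
from h import *
a=plan((.462,.1215,.335),90,12,40);a=plan((.462,.1215,.296),90,3,40,a)
E
```

```text
[[40, 0.024, -0.02, -0.001, 0.0, 0.0, -3.5], [40, 0.025, -0.018, -0.001, 0.0, 0.0, -3.5], [40, 0.027, -0.016, -0.001, 0.0, 0.0, -3.5], [40, 0.027, -0.015, -0.001, 0.0, 0.0, -3.5], [40, 0.028, -0.013, -0.001, 0.0, 0.0, -3.5], [40, 0.029, -0.011, -0.001, 0.0, 0.0, -3.5], [40, 0.03, -0.01, -0.001, 0.0, 0.0, -3.5], [40, 0.03, -0.008, -0.002, 0.0, 0.0, -3.5]]
[[40, 0.031, -0.006, -0.001, 0.0, 0.0, -3.5], [40, 0.031, -0.004, -0.002, 0.0, 0.0, -3.5], [40, 0.031, -0.002, -0.001, 0.0, 0.0, -3.5], [40, 0.0318, 0.0003, -0.0016, -0.1, 0.0, -3.5]]
[[40, 0.0, 0.0, 0.013, 0.0, 0.0, 0.0], [40, 0.0, 0.0, 0.013, 0.0, 0.0, 0.0], [40, 0.0, 0.0, 0.013, 0.0, 0.0, 0.0]]
```

play_rows:
  rows:
    - [40,0.024,-0.02,-0.001,0,0,-3.5]
    - [40,0.025,-0.018,-0.001,0,0,-3.5]
    - [40,0.027,-0.016,-0.001,0,0,-3.5]
    - [40,0.027,-0.015,-0.001,0,0,-3.5]
    - [40,0.028,-0.013,-0.001,0,0,-3.5]
    - [40,0.029,-0.011,-0.001,0,0,-3.5]
    - [40,0.03,-0.01,-0.001,0,0,-3.5]
    - [40,0.03,-0.008,-0.002,0,0,-3.5]

```text
clock: 7.98
tool_pos: [0.4544, -0.0031, 0.3286]
eef_rot: [0.788, 0.616, -0.001, -0.001]
contact_force: [0.1, -0.1, -2.0]
opening: 0.545
finger_force: 20.0
```

play_rows:
  rows:
    - [40,0.031,-0.006,-0.001,0,0,-3.5]
    - [40,0.031,-0.004,-0.002,0,0,-3.5]
    - [40,0.031,-0.002,-0.001,0,0,-3.5]
    - [40,0.032,0,-0.002,0,0,-3.5]
    - [40,0,0,0.013,0,0,0]
    - [40,0,0,0.013,0,0,0]
    - [40,0,0,0.013,0,0,0]
    - [40,0,0,0,0,0,0]

```text
clock: 8.98
tool_pos: [0.4616, 0.1205, 0.2954]
eef_rot: [0.708, 0.706, -0.002, -0.001]
contact_force: [-0.5, -0.0, -0.8]
opening: 0.547
finger_force: 20.0
```

```bash
python3 - <<'E'
from h import *
s=status.get_state();print(s['clock'],s['tool_pos'],s['eef_rot'],s['opening'],s['contact_force'])
im=cams.snapshot('wrist');cv2.imwrite('pics/w4.png',im[...,::-1]);P=campose('wrist',s)
for x in finder.regions_of('wrist','cutters_mid')[:1]:
  m=biggest(x['mask']);v,u=np.nonzero(m);p=pose(m,s['tool_pos'][2]-.1709+.0055,P);print(p, 'tip',p[0]-p[1]*p[3]/2)
y=biggest(yellow(im)&(np.arange(384)[:,None]<300));v,u=np.nonzero(y);X=toplane(np.c_[u,v],.088,P);print(X.min(0),X.max(0))
cv2.imwrite('pics/w4c.png',cv2.resize(im[20:320,110:410,::-1],(600,600)))
E
```

```text
8.975 [0.4616005  0.12046131 0.29536469] [ 7.08060894e-01  7.06149490e-01 -1.52300474e-03 -5.89493973e-04] 0.5472058055082439 [-0.48177912 -0.01649475 -0.7501074 ]
(array([0.46117153, 0.14762709]), array([ 0.00105367, -0.99999944]), np.float64(-89.93962887437567), np.float64(0.1260224579094071), np.float64(0.04968923348133222)) tip [0.46110514 0.21063828]
[0.4437956  0.07384513] [0.47791265 0.1597544 ]
```

View pics/w4c.png

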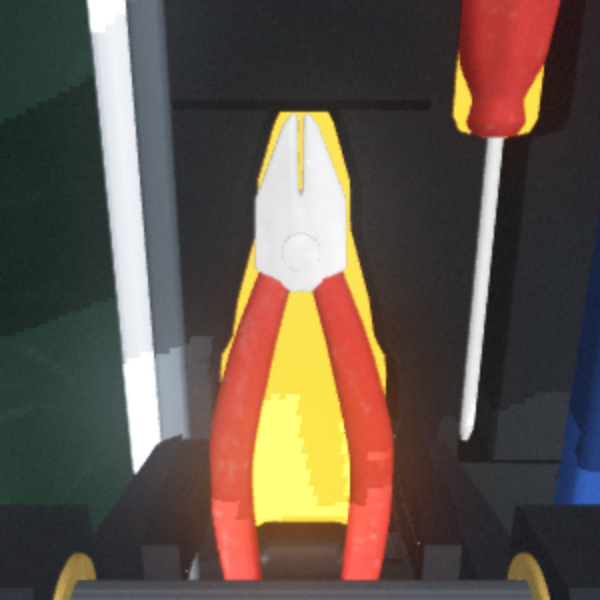

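```bash
python3 - <<'E'
from h import *
s=status.get_state();P=campose('wrist',s);im=cv2.imread('pics/w4.png')[...,::-1].copy();y=yellow(im)
v,u=np.nonzero(y[:110,220:300]);u+=220;X=toplane(np.c_[u,v],.088,P);print('tip y',X[:,1].max(),np.percentile(X[:,1],99))
for v in (76,78,82,90,100,140,170,190,195,200):
    q=np.nonzero(y[v,210:310])[0]+210;
    if len(q):e=toplane([(q.min()-.5,v),(q.max()+.5,v)],.088,P);print(v,q.min(),q.max(),np.round(e,4).tolist(),e.mean(0).round(4),np.ptp(e[:,0]).round(4))
E
```

```text
tip y 0.21408796468694155 0.21355107930498915
76 249 274 [[0.4553, 0.2136], [0.4704, 0.2135]] [0.4628 0.2135] 0.0151
78 249 275 [[0.4553, 0.2125], [0.471, 0.2124]] [0.4631 0.2125] 0.0157
82 247 276 [[0.4541, 0.2103], [0.4716, 0.2103]] [0.4628 0.2103] 0.0175
90 245 279 [[0.4528, 0.2059], [0.4734, 0.2058]] [0.4631 0.2059] 0.0206
100 242 281 [[0.4509, 0.2003], [0.4747, 0.2002]] [0.4628 0.2002] 0.0238
140 283 286 [[0.4758, 0.1766], [0.4783, 0.1766]] [0.4771 0.1766] 0.0025
170 229 294 [[0.4417, 0.1575], [0.4839, 0.1575]] [0.4628 0.1575] 0.0422
190 225 298 [[0.4386, 0.1441], [0.487, 0.144]] [0.4628 0.1441] 0.0484
195 222 300 [[0.4365, 0.1406], [0.4884, 0.1406]] [0.4625 0.1406] 0.0519
200 221 301 [[0.4357, 0.1371], [0.4892, 0.1371]] [0.4625 0.1371] 0.0535
```

play_rows:
  rows:
    - [40,0.0015,0.0017,0,0,0,0]
    - [40,0,0,0.008,0,0,0]
    - [40,0,0,0.008,0,0,0]
    - [40,0,0,0.006,0,0,0]
    - [40,0,0,0.003,0,0,0]
    - [40,0,0,0,0,0,0]

```text
clock: 9.82
tool_pos: [0.4637, 0.123, 0.2714]
eef_rot: [0.707, 0.707, -0.0, -0.0]
contact_force: [-0.6, -0.4, -0.8]
opening: 0.545
finger_force: 20.0
```

play_rows:
  rows:
    - [40,0,0,0.001,0,0,0]
    - [40,0,0,0.001,0,0,0]
    - [40,0,0,0.001,0,0,0]
    - [40,0,0,0,0,0,0]

```text
clock: 10.32
tool_pos: [0.4637, 0.123, 0.2687]
eef_rot: [0.707, 0.707, -0.0, -0.0]
contact_force: [-0.3, -0.3, -1.0]
opening: 0.55
finger_force: 20.0
```

```bash
python3 - <<'E'
from h import *
for k in range(2):
  s=status.get_state();print(s['clock'],s['tool_pos'],s['eef_rot'].round(4))
  im=cams.snapshot('wrist');P=campose('wrist',s)
  m=biggest(finder.regions_of('wrist','cutters_mid')[0]['mask']);p=pose(m,s['tool_pos'][2]-.1709+.0055,P);print(p,'tip',p[0]-p[1]*p[3]/2)
  y=yellow(im);v,u=np.nonzero(y[40:110,220:300]);u+=220;v+=40;X=toplane(np.c_[u,v],.088,P);print('tip y',X[:,1].max())
  for v in range(60,200,6):
    q=np.nonzero(y[v,210:310])[0]+210
    if len(q) and np.ptp(q)>20:e=toplane([(q.min()-.5,v),(q.max()+.5,v)],.088,P);print(v,e.mean(0).round(4),np.ptp(e[:,0]).round(4))
cv2.imwrite('pics/w5c.png',cv2.resize(im[20:320,110:410,::-1],(600,600)))
E
```

```text
10.325 [0.46369968 0.12298362 0.26868801] [ 7.075e-01  7.067e-01 -0.000e+00 -1.000e-04]
(array([0.46372653, 0.1503593 ]), array([ 0.0041754 , -0.99999128]), np.float64(-89.76076668026099), np.float64(0.12607748544940495), np.float64(0.04981223254924819)) tip [0.46346332 0.21339749]
tip y 0.21310005757812797
84 [0.4621 0.2108] 0.0165
90 [0.4619 0.2079] 0.0191
96 [0.4621 0.2051] 0.0207
102 [0.4618 0.2022] 0.0224
108 [0.4621 0.1992] 0.024
114 [0.4621 0.1963] 0.0262
120 [0.4618 0.1932] 0.0279
126 [0.4618 0.1902] 0.0281
150 [0.4617 0.1776] 0.0299
156 [0.462  0.1744] 0.0317
162 [0.4617 0.1711] 0.0335
168 [0.4617 0.1678] 0.0359
174 [0.4617 0.1644] 0.0373
180 [0.4617 0.161 ] 0.0397
186 [0.4553 0.1575] 0.0283
192 [0.4555 0.154 ] 0.0302
198 [0.4554 0.1505] 0.0315
10.425 [0.46372435 0.12298154 0.26873406] [ 0.7075  0.7067  0.     -0.    ]
(array([0.46379183, 0.150374  ]), array([ 0.0026377 , -0.99999652]), np.float64(-89.84887066131765), np.float64(0.1260398822655584), np.float64(0.04967677677442578)) tip [0.4636256  0.21339372]
tip y 0.21310069736579101
84 [0.4619 0.2108] 0.016
90 [0.4617 0.2079] 0.0186
96 [0.4619 0.2051] 0.0202
102 [0.4619 0.2022] 0.0224
108 [0.4619 0.1992] 0.0245
114 [0.4619 0.1962] 0.0257
120 [0.4621 0.1932] 0.0274
126 [0.4618 0.1902] 0.0281
138 [0.4618 0.184 ] 0.0285
144 [0.4618 0.1808] 0.0287
150 [0.4618 0.1776] 0.0299
156 [0.4618 0.1744] 0.0312
162 [0.4618 0.1711] 0.0335
168 [0.4617 0.1678] 0.0359
174 [0.4617 0.1644] 0.0373
180 [0.4617 0.161 ] 0.0397
186 [0.4553 0.1575] 0.0283
192 [0.4555 0.154 ] 0.0302
198 [0.4555 0.1504] 0.0315
```

View pics/w5c.png

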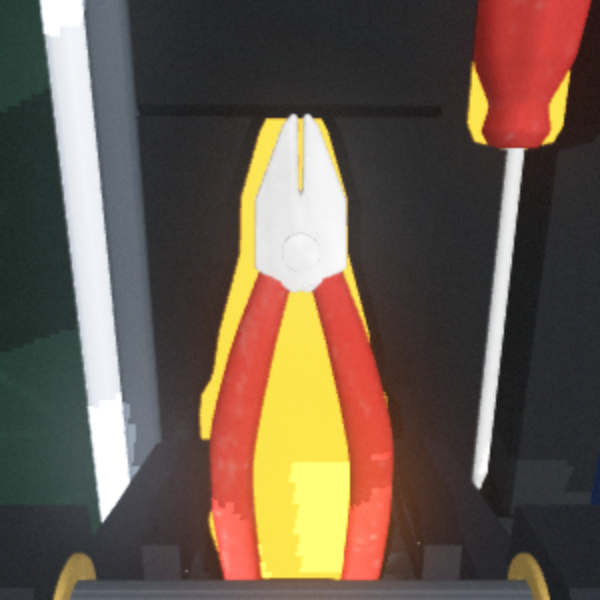

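play_rows:
  rows:
    - [40,0,0,-0.003,0,0,0]
    - [40,-0.002,-0.0018,0,0,0,0]
    - [40,0,0,0.001,0,0,0]
    - [40,0,0,0,0,0,0]

```text
clock: 11.02
tool_pos: [0.4619, 0.121, 0.2706]
eef_rot: [0.707, 0.707, -0.0, -0.0]
contact_force: [-0.5, -0.3, -1.9]
opening: 0.551
finger_force: 20.0
```

```bash
python3 - <<'E'
from h import *
s=status.get_state();print(s['clock'],s['tool_pos'],s['eef_rot'].round(4),s['contact_force'])
im=cams.snapshot('wrist');P=campose('wrist',s)
m=biggest(finder.regions_of('wrist','cutters_mid')[0]['mask']);p=pose(m,s['tool_pos'][2]-.1709+.0055,P);print(p,'tip',p[0]-p[1]*p[3]/2)
y=yellow(im);v,u=np.nonzero(y[40:110,220:300]);u+=220;v+=40;X=toplane(np.c_[u,v],.088,P);print('tip y',X[:,1].max())
for v in range(70,200,10):
    q=np.nonzero(y[v,210:310])[0]+210
    if len(q) and np.ptp(q)>20:e=toplane([(q.min()-.5,v),(q.max()+.5,v)],.088,P);print(v,e.mean(0).round(4),np.ptp(e[:,0]).round(4))
cv2.imwrite('pics/w6c.png',cv2.resize(im[20:320,110:410,::-1],(600,600)))
E
```

```text
11.025 [0.46187493 0.12096283 0.27063174] [ 7.075e-01  7.067e-01 -0.000e+00 -1.000e-04] [-0.47029242 -0.32073736 -1.86881129]
(array([0.46181205, 0.14811756]), array([ 0.00541601, -0.99998533]), np.float64(-89.68968411612055), np.float64(0.12568337374808203), np.float64(0.049746011755519404)) tip [0.4614717  0.21095833]
tip y 0.21348767179528305
80 [0.462  0.2107] 0.0171
90 [0.462  0.2059] 0.0203
100 [0.4618 0.2011] 0.0231
110 [0.4618 0.1961] 0.0264
120 [0.4618 0.1911] 0.0278
130 [0.4618 0.1859] 0.028
140 [0.4618 0.1806] 0.0283
150 [0.4618 0.1752] 0.0308
160 [0.4618 0.1698] 0.0344
170 [0.4618 0.1641] 0.0381
180 [0.4618 0.1584] 0.0407
190 [0.4618 0.1525] 0.0435
```

play_rows:
  rows:
    - [40,0.0004,0,0.0015,0,0,0]
    - [40,0,0,0.001,0,0,0]
    - [40,0,0,0.001,0,0,0]
    - [40,0,0,0,0,0,0]
    - [40,0,0,0,0,0,0]

```text
clock: 11.75
tool_pos: [0.4619, 0.1214, 0.2672]
eef_rot: [0.707, 0.707, 0.0, -0.0]
contact_force: [-0.5, 0.3, 0.2]
opening: 0.547
finger_force: 20.0
```

play_rows:
  rows:
    - [40,0,0,0.0006,0,0,0]
    - [40,0,0,0,0,0,0]
    - [60,0,0,0,0,0,0]
    - [64,0,0,0,0,0,0]
    - [64,0,0,0,0,0,0]

```text
clock: 12.38
tool_pos: [0.4623, 0.1214, 0.2668]
eef_rot: [0.708, 0.707, 0.0, 0.0]
contact_force: [1.2, -0.4, 2.0]
opening: 0.641
finger_force: 0.7
```

play_rows:
  rows:
    - [64,0,0,-0.004,0,0,0]
    - [64,0,0,-0.01,0,0,0]
    - [64,0,0,-0.016,0,0,0]
    - [20,0,0,-0.01,0,0,0]
    - [20,0,0,0,0,0,0]
    - [20,0,0,0,0,0,0]

```text
clock: 13.12
tool_pos: [0.4618, 0.1214, 0.3065]
eef_rot: [0.707, 0.707, -0.0, -0.0]
contact_force: [-0.3, -0.4, -0.1]
opening: 0.322
finger_force: 0.0
```

```bash
python3 - <<'E'
from h import *
s=status.get_state();print(s['clock'],s['tool_pos'],s['eef_rot'].round(4),s['contact_force'],s['opening'])
im=cams.snapshot('wrist');P=campose('wrist',s)
m=biggest(finder.regions_of('wrist','cutters_mid')[0]['mask']);p=pose(m,.0985,P);print(p,'tip',p[0]-p[1]*p[3]/2)
cv2.imwrite('pics/w7c.png',cv2.resize(im[20:320,110:410,::-1],(600,600)))
E
```

```text
13.125 [0.46177949 0.12141001 0.30645441] [ 7.074e-01  7.068e-01 -1.000e-04 -1.000e-04] [-0.2647306  -0.40132696 -0.0855528 ] 0.3218492316830636
(array([0.46381227, 0.13963419]), array([-0.01198231, -0.99992821]), np.float64(-90.68655214166962), np.float64(0.14570264148709822), np.float64(0.05044279835680255)) tip [0.46468519 0.21248028]
```

View pics/w7c.png

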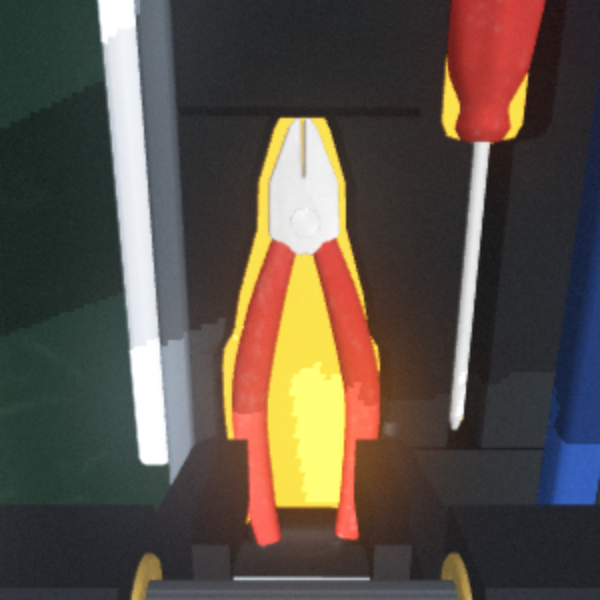

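play_rows:
  rows:
    - [22,0.001,0,0.012,0,0,0]
    - [22,0,0,0.012,0,0,0]
    - [22,0,0,0.006,0,0,0]
    - [22,0,0,0.003,0,0,0]
    - [22,0,0,0.001,0,0,0]
    - [22,0,0,0,0,0,0]

```text
clock: 13.98
tool_pos: [0.462, 0.1224, 0.2727]
eef_rot: [0.707, 0.707, 0.0, 0.0]
contact_force: [0.7, -0.3, -0.2]
opening: 0.219
finger_force: 0.0
```

play_rows:
  rows:
    - [22,0,0,0.001,0,0,0]
    - [22,0,0,0.001,0,0,0]
    - [22,0,0,0,0,0,0]

```text
clock: 14.35
tool_pos: [0.4618, 0.1224, 0.2707]
eef_rot: [0.707, 0.707, 0.0, -0.0]
contact_force: [-0.1, 0.6, 1.6]
opening: 0.219
finger_force: 0.7
```

play_rows:
  rows:
    - [22,0,0,0.001,0,0,0]
    - [22,0,0,0.001,0,0,0]
    - [22,0,0,0,0,0,0]

```text
clock: 14.72
tool_pos: [0.4618, 0.1225, 0.2688]
eef_rot: [0.707, 0.707, 0.0, -0.0]
contact_force: [-0.4, 0.9, 2.0]
opening: 0.218
finger_force: 0.7
```

play_rows:
  rows:
    - [22,0,0,0.001,0,0,0]
    - [22,0,0,0.001,0,0,0]
    - [22,0,0,0,0,0,0]

```text
clock: 15.1
tool_pos: [0.462, 0.1224, 0.2664]
eef_rot: [0.707, 0.707, 0.0, 0.0]
contact_force: [-0.0, -0.7, 0.8]
opening: 0.22
finger_force: 0.1
```

play_rows:
  rows:
    - [22,0,0,0.001,0,0,0]
    - [22,0,0,0,0,0,0]

```text
clock: 15.35
tool_pos: [0.462, 0.1223, 0.2654]
eef_rot: [0.708, 0.707, -0.0, 0.0]
contact_force: [-0.4, -0.2, 0.2]
opening: 0.221
finger_force: 0.0
```

play_rows:
  rows:
    - [22,0,0,0.001,0,0,0]
    - [22,0,0,0,0,0,0]

```text
clock: 15.6
tool_pos: [0.462, 0.1223, 0.2648]
eef_rot: [0.708, 0.707, 0.0, 0.0]
contact_force: [-0.2, 0.4, 2.1]
opening: 0.221
finger_force: 1.6
```

play_rows:
  rows:
    - [22,0,0,0.001,0,0,0]
    - [22,0,0,0,0,0,0]

```text
clock: 15.85
tool_pos: [0.4619, 0.1222, 0.2645]
eef_rot: [0.708, 0.707, 0.0, 0.0]
contact_force: [-1.9, -0.4, 13.2]
opening: 0.219
finger_force: 6.7
```

play_rows:
  rows:
    - [22,0,0,0.0004,0,0,0]
    - [22,0,0,0,0,0,0]
    - [22,0,0,0,0,0,0]

```text
clock: 16.23
tool_pos: [0.4619, 0.1222, 0.2645]
eef_rot: [0.708, 0.707, 0.001, 0.0]
contact_force: [-2.4, -1.2, 17.1]
opening: 0.22
finger_force: 8.7
```

play_rows:
  rows:
    - [22,0,0,-0.008,0,0,0]
    - [22,0,0,-0.02,0,0,0]
    - [22,0,0,-0.03,0,0,0]
    - [22,0,0,-0.03,0,0,0]
    - [22,0.02,0,-0.03,0,0,0]
    - [22,0,0,0,0,0,0]

```text
clock: 16.98
tool_pos: [0.4625, 0.1439, 0.3828]
eef_rot: [0.707, 0.708, 0.002, 0.001]
contact_force: [-0.0, -0.3, 0.1]
opening: 0.22
finger_force: 0.0
```

```bash
python3 - <<'E'
from h import *
s=status.get_state();print(s['clock'],s['tool_pos'],s['eef_rot'].round(4),s['contact_force'],s['opening'])
im=cams.snapshot('wrist');P=campose('wrist',s)
m=biggest(finder.regions_of('wrist','cutters_mid')[0]['mask']);p=pose(m,.0985,P);print(p,'tip',p[0]-p[1]*p[3]/2)
v,u=np.nonzero(m);cv,cu=int(v.mean()),int(u.mean());print(cu,cv)
a=cv2.resize(im[max(cv-120,0):cv+130,cu-75:cu+75,::-1],(360,600),interpolation=cv2.INTER_CUBIC)
t=cams.snapshot('scene');Ps=campose('scene');X=np.array([.462,.14,.0985]);c=Ps[0].T@(X-Ps[1]);uu,vv=int(Ps[2]*c[0]/c[2]+Ps[3]),int(Ps[2]*c[1]/c[2]+Ps[4]);print(uu,vv,Ps[1])
b=cv2.resize(t[max(vv-60,0):vv+60,max(uu-44,0):uu+44,::-1],(440,600),interpolation=cv2.INTER_CUBIC)
cv2.imwrite('pics/w8c.png',np.hstack([a,b]))
E
```

```text
16.975 [0.46245712 0.14385392 0.38284499] [7.066e-01 7.076e-01 2.400e-03 6.000e-04] [-0.04009652 -0.33187247  0.10642964] 0.21985040626884528
(array([0.46252541, 0.1421313 ]), array([ 0.03767505, -0.99929004]), np.float64(-87.84086773121548), np.float64(0.13536667713368267), np.float64(0.04727482147383334)) tip [0.45997544 0.20976659]
258 184
235 227 [-0.57137052  0.56818026  1.07637203]
```

View pics/w8c.png

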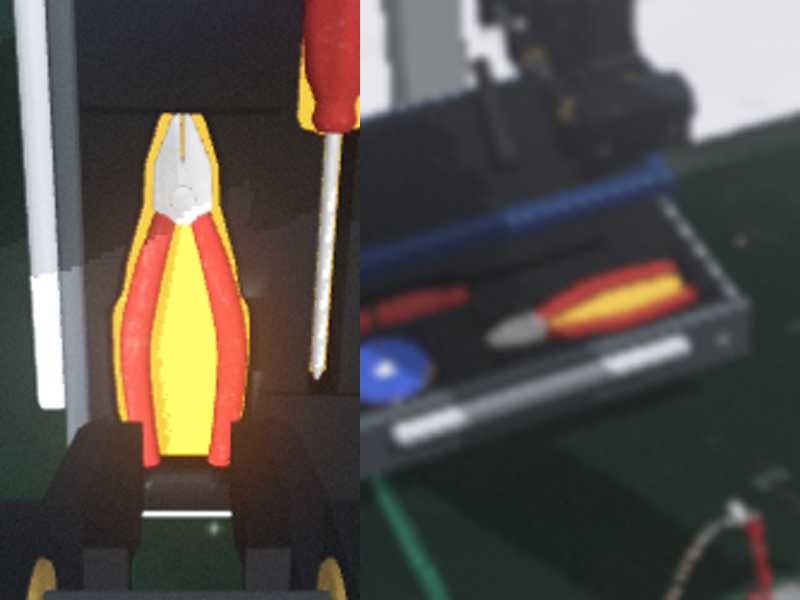

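```bash
python3 - <<'E'
from h import *
s=status.get_state();print(s['tool_pos'],s['eef_rot'])
a=plan((.462,.0855,.275),90,5,15)
E
```

```text
[0.46150233 0.14176063 0.38036989] [ 7.07593711e-01  7.06618764e-01 -1.00143266e-03 -2.46196928e-04]
[[15, -0.011, 0.0, 0.021, 0.0, 0.0, 0.0], [15, -0.011, 0.0, 0.021, 0.0, 0.0, 0.0], [15, -0.011, 0.0, 0.021, 0.0, 0.0, 0.0], [15, -0.012, 0.0, 0.021, -0.1, 0.0, 0.0], [15, -0.0111, 0.0007, 0.0214, 0.0, 0.1, -0.1]]
```

play_rows:
  rows:
    - [15,-0.011,0,0.021,0,0,0]
    - [15,-0.011,0,0.021,0,0,0]
    - [15,-0.011,0,0.021,0,0,0]
    - [15,-0.012,0,0.021,0,0,0]
    - [15,-0.011,0,0.021,0,0,0]
    - [15,0,0,0,0,0,0]

```text
clock: 17.88
tool_pos: [0.4609, 0.0847, 0.2743]
eef_rot: [0.708, 0.706, -0.003, -0.001]
contact_force: [-0.8, 0.2, 0.2]
opening: 0.153
finger_force: 0.0
```

play_rows:
  rows:
    - [15,0,0,0.002,0,0,0]
    - [15,0,0,0.002,0,0,0]
    - [15,0,0,0.002,0,0,0]
    - [15,0,0,0,0,0,0]

```text
clock: 18.38
tool_pos: [0.4619, 0.0866, 0.2703]
eef_rot: [0.707, 0.707, 0.0, 0.0]
contact_force: [0.3, -0.2, 0.3]
opening: 0.145
finger_force: 0.0
```

play_rows:
  rows:
    - [15,0,0,0.002,0,0,0]
    - [15,0,0,0.001,0,0,0]
    - [15,0,0,0,0,0,0]

```text
clock: 18.75
tool_pos: [0.4619, 0.0864, 0.2671]
eef_rot: [0.707, 0.707, -0.0, -0.0]
contact_force: [0.2, -0.0, -1.7]
opening: 0.148
finger_force: 0.0
```

play_rows:
  rows:
    - [15,0,0,0.001,0,0,0]
    - [15,0,0,0.001,0,0,0]
    - [15,0,0,0,0,0,0]

```text
clock: 19.12
tool_pos: [0.4618, 0.0864, 0.2651]
eef_rot: [0.707, 0.707, -0.0, -0.0]
contact_force: [-0.1, 0.3, 0.0]
opening: 0.148
finger_force: 0.0
```

play_rows:
  rows:
    - [15,0,0,0.0008,0,0,0]
    - [15,0,0,0,0,0,0]

```text
clock: 19.38
tool_pos: [0.4619, 0.0864, 0.2644]
eef_rot: [0.707, 0.707, 0.0, -0.0]
contact_force: [0.3, -0.2, 2.1]
opening: 0.148
finger_force: 0.6
```

```bash
python3 - <<'E'
from h import *
a=plan((.462,.0865,.33),90,2,0);a=plan((.37,.195,.33),180,10,0,a);a=plan((.37,.195,.249),180,4,0,a)
E
```

```text
[[0, 0.0, 0.0, -0.033, 0.0, 0.0, 0.0], [0, 0.0001, 0.0001, -0.0326, 0.0, 0.0, -0.1]]
[[0, 0.011, -0.009, 0.0, 0.0, 0.0, -9.0], [0, 0.012, -0.007, 0.0, 0.0, 0.0, -9.0], [0, 0.013, -0.005, 0.0, 0.0, 0.0, -9.0], [0, 0.014, -0.003, 0.0, 0.0, 0.0, -9.0], [0, 0.014, -0.001, 0.0, 0.0, 0.0, -9.0], [0, 0.014, 0.001, 0.0, 0.0, 0.0, -9.0], [0, 0.014, 0.003, 0.0, 0.0, 0.0, -9.0], [0, 0.013, 0.005, 0.0, 0.0, 0.0, -9.0]]
[[0, 0.013, 0.008, 0.0, 0.0, 0.0, -9.0], [0, 0.0109, 0.0093, 0.0, 0.0, 0.0, -9.0]]
[[0, 0.0, 0.0, 0.02, 0.0, 0.0, 0.0], [0, 0.0, 0.0, 0.02, 0.0, 0.0, 0.0], [0, 0.0, 0.0, 0.021, 0.0, 0.0, 0.0], [0, 0.0, 0.0, 0.02, 0.0, 0.0, 0.0]]
```

play_rows:
  rows:
    - [15,0,0,-0.01,0,0,0]
    - [15,0,0,-0.025,0,0,0]
    - [0,0,0,-0.03,0,0,0]
    - [0,0.011,-0.009,0,0,0,-9]
    - [0,0.012,-0.007,0,0,0,-9]
    - [0,0.013,-0.005,0,0,0,-9]
    - [0,0.014,-0.003,0,0,0,-9]
    - [0,0.014,-0.001,0,0,0,-9]

```text
clock: 20.38
tool_pos: [0.417, 0.1411, 0.33]
eef_rot: [0.381, 0.925, 0.0, 0.0]
contact_force: [0.2, -0.3, 0.1]
opening: 0.005
finger_force: 0.0
```

play_rows:
  rows:
    - [0,0.014,0.001,0,0,0,-9]
    - [0,0.014,0.003,0,0,0,-9]
    - [0,0.013,0.005,0,0,0,-9]
    - [0,0.013,0.008,0,0,0,-9]
    - [0,0.011,0.009,0,0,0,-9]
    - [0,0,0,0,0,0,0]

```text
clock: 21.12
tool_pos: [0.3696, 0.1952, 0.3299]
eef_rot: [0.0, 1.0, 0.0, 0.0]
contact_force: [-0.0, 1.2, 0.5]
opening: 0.007
finger_force: 0.0
```

```bash
python3 - <<'E'
from h import *
s=status.get_state();print(s['clock'],s['tool_pos'],s['eef_rot'],s['q'])
a=plan((.37,.195,.249),180,4,0)
E
```

```text
21.125 [0.36957827 0.19521076 0.32990592] [3.28415541e-04 9.99999902e-01 2.11439382e-04 2.09751443e-04] [-0.41837336  0.5865753  -0.2737296   2.23887818  0.43346895  0.36402777
  0.51393611]
[[0, 0.0, 0.0, 0.02, 0.0, 0.0, 0.0], [0, 0.0, 0.0, 0.02, 0.0, 0.0, 0.0], [0, 0.0, 0.0, 0.02, 0.0, 0.0, 0.0], [0, -0.0004, -0.0002, 0.0209, 0.0, 0.0, 0.0]]
```

play_rows:
  rows:
    - [0,0,0,0.02,0,0,0]
    - [0,0,0,0.02,0,0,0]
    - [0,0,0,0.02,0,0,0]
    - [0,0,0,0.021,0,0,0]
    - [0,0,0,0,0,0,0]
    - [0,-0.01,0,0,0,0,0]
    - [0,-0.008,0,0,0,0,0]
    - [0,-0.005,0,0,0,0,0]

```text
clock: 22.12
tool_pos: [0.3938, 0.1946, 0.249]
eef_rot: [0.001, 1.0, 0.001, 0.001]
contact_force: [-3.7, 0.8, 3.0]
opening: 0.006
finger_force: 1.8
```

play_rows:
  rows:
    - [0,-0.005,0,0,0,0,0]
    - [0,-0.005,0,0,0,0,0]
    - [0,-0.005,0,0,0,0,0]
    - [0,0,0,0,0,0,0]

```text
clock: 22.62
tool_pos: [0.4086, 0.1946, 0.2483]
eef_rot: [0.001, 1.0, 0.0, 0.0]
contact_force: [-1.5, 0.4, 0.5]
opening: 0.009
finger_force: 0.5
```

play_rows:
  rows:
    - [0,-0.006,0,0,0,0,0]
    - [0,-0.008,0,0,0,0,0]
    - [0,-0.01,0,0,0,0,0]
    - [0,-0.01,0,0,0,0,0]
    - [0,-0.01,0,0,0,0,0]
    - [0,-0.01,0,0,0,0,0]
    - [0,-0.01,0,0,0,0,0]
    - [0,-0.006,0,0,0,0,0]

```text
clock: 23.62
tool_pos: [0.4788, 0.1943, 0.2483]
eef_rot: [0.001, 1.0, -0.0, 0.0]
contact_force: [-4.2, -1.9, 1.3]
opening: 0.005
finger_force: 1.9
```

play_rows:
  rows:
    - [0,-0.005,0,0,0,0,0]
    - [0,-0.005,0,0,0,0,0]
    - [0,-0.005,0,0,0,0,0]
    - [0,-0.003,0,0,0,0,0]

```text
clock: 24.12
tool_pos: [0.4963, 0.1943, 0.2483]
eef_rot: [0.001, 1.0, -0.0, -0.0]
contact_force: [-4.3, -1.7, 0.7]
opening: 0.005
finger_force: 1.8
```

play_rows:
  rows:
    - [0,-0.002,0,0,0,0,0]
    - [0,-0.002,0,0,0,0,0]
    - [0,-0.002,0,0,0,0,0]

```text
clock: 24.5
tool_pos: [0.5019, 0.1944, 0.2483]
eef_rot: [0.001, 1.0, -0.0, -0.0]
contact_force: [-3.9, -3.7, 0.5]
opening: 0.0
finger_force: 1.8
```

play_rows:
  rows:
    - [0,-0.002,0,0,0,0,0]
    - [0,-0.002,0,0,0,0,0]
    - [0,-0.002,0,0,0,0,0]

```text
clock: 24.88
tool_pos: [0.508, 0.1946, 0.2483]
eef_rot: [0.001, 1.0, -0.0, -0.0]
contact_force: [-3.6, -2.8, -0.5]
opening: 0.006
finger_force: 1.8
```

play_rows:
  rows:
    - [0,-0.001,0,0,0,0,0]
    - [0,-0.001,0,0,0,0,0]
    - [0,-0.001,0,0,0,0,0]

```text
clock: 25.25
tool_pos: [0.5104, 0.1948, 0.2483]
eef_rot: [0.0, 1.0, -0.0, -0.001]
contact_force: [-5.6, -3.5, 1.9]
opening: 0.006
finger_force: 3.2
```

play_rows:
  rows:
    - [0,-0.001,0,0,0,0,0]
    - [0,-0.001,0,0,0,0,0]
    - [0,-0.001,0,0,0,0,0]

```text
clock: 25.62
tool_pos: [0.5112, 0.195, 0.2483]
eef_rot: [-0.0, 1.0, -0.001, -0.003]
contact_force: [-13.0, -3.5, 7.4]
opening: 0.005
finger_force: 6.2
```

play_rows:
  rows:
    - [0,-0.001,0,0,0,0,0]
    - [0,-0.001,0,0,0,0,0]
    - [0,0,0,0,0,0,0]

```text
clock: 26.0
tool_pos: [0.5117, 0.1951, 0.2483]
eef_rot: [-0.001, 1.0, -0.001, -0.005]
contact_force: [-14.1, -3.8, 8.2]
opening: 0.005
finger_force: 7.6
```

play_rows:
  rows:
    - [0,0.01,0,0,0,0,0]
    - [0,0.03,0,0,0,0,0]
    - [0,0.03,0,0,0,0,0]
    - [0,0.03,0,-0.02,0,0,0]
    - [0,0.02,0,-0.04,0,0,0]
    - [0,0,0,-0.04,0,0,0]
    - [0,0,0,0,0,0,0]

```text
clock: 26.88
tool_pos: [0.3976, 0.1967, 0.3513]
eef_rot: [0.0, 1.0, 0.004, 0.005]
contact_force: [0.8, 0.3, -1.0]
opening: 0.007
finger_force: 0.0
```

```bash
python3 - <<'E'
from h import *
s=status.get_state();print(s['clock'],s['tool_pos'],s['contact_force'])
t=cams.snapshot('top');c=cams.snapshot('scene')
cv2.imwrite('pics/end.png',np.vstack([cv2.resize(t[90:290,:,::-1],(768,300)),cv2.resize(c[120:320,:,::-1],(768,300))]))
E
```

```text
26.875 [0.3976438  0.19666992 0.35134267] [ 0.80544805  0.28445476 -0.99145561]
```

View pics/end.png

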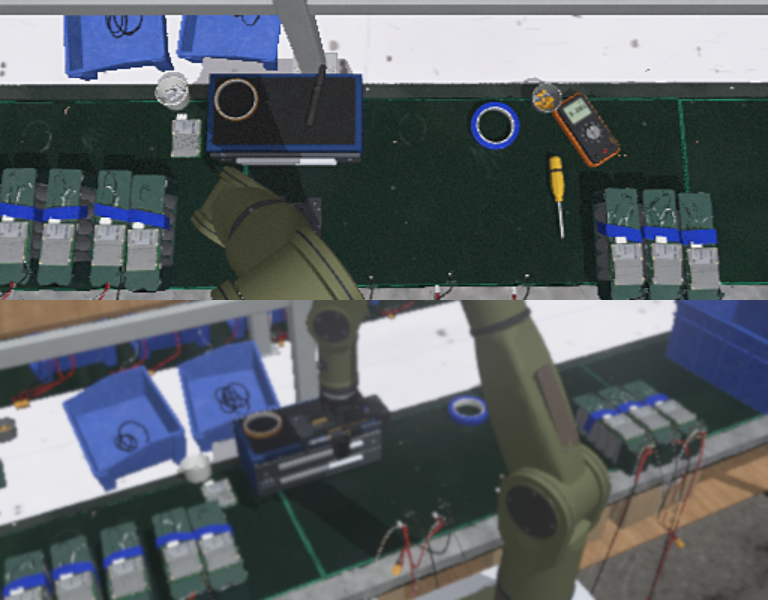

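```bash
python3 - <<'E'
from h import *
s=status.get_state();print(s['tool_pos'],s['eef_rot'].round(4))
im=cams.snapshot('wrist');P=campose('wrist',s)
def proj(X):c=P[0].T@(np.array(X)-P[1]);return np.round([P[2]*c[0]/c[2]+P[3],P[2]*c[1]/c[2]+P[4]],1)
for x in(.515,.520,.525):print(x,'pull',proj([x,.195,.094]),proj([x,.195,.084]))
for x in(.535,.54,.545):print(x,'chest top edge',proj([x,.195,.119]), 'low pull', proj([x-.018,.195,.045]))
cv2.imwrite('pics/w9.png',cv2.resize(im[0:300,56:456,::-1],(800,600),interpolation=cv2.INTER_CUBIC))
E
```

```text
[0.39691162 0.1955508  0.34886353] [5.0e-04 1.0e+00 1.6e-03 1.8e-03]
0.515 pull [258.3 315.6] [258.3 308.5]
0.52 pull [258.3 319.9] [258.3 312.7]
0.525 pull [258.3 324.2] [258.3 316.8]
0.535 chest top edge [258.2 353.7] low pull [258.5 286. ]
0.54 chest top edge [258.2 358. ] low pull [258.5 289.8]
0.545 chest top edge [258.3 362.3] low pull [258.5 293.6]
```

View pics/w9.png

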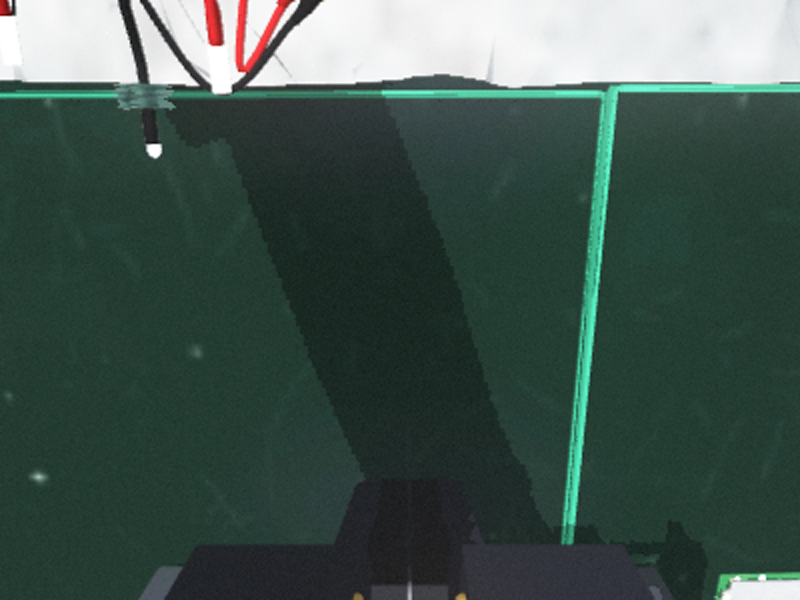

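```bash
python3 - <<'E'
from h import *
P=campose('top');a=cv2.imread('pics/top0.png')[...,::-1];b=cams.snapshot('top')
Rw,o,f,cx,cy=P
def px(X):c=Rw.T@(np.array(X)-o);return f*c[0]/c[2]+cx,f*c[1]/c[2]+cy
for n,im in(('before',a),('now',b)):
    for y in(.13,.15,.17,.19):
        x=np.arange(.38,.56,.0005);q=np.array([px((t,y,.094)) for t in x],np.float32)
        g=cv2.remap(im.copy(),q[None,:,0],q[None,:,1],cv2.INTER_LINEAR)[0].astype(float)
        w=np.nonzero(g.min(1)>150)[0]; bl=np.nonzero((g[:,2]-g[:,0])>35)[0]
        print(n,y,'pull',x[w[[0,-1]]] if len(w) else None,'blue@.119',toplane(q[bl[[0,-1]]],.119,P)[:,0].round(4) if len(bl) else None)
E
```

```text
before 0.13 pull [0.405 0.414] blue@.119 [0.5412 0.5554]
before 0.15 pull [0.405 0.414] blue@.119 [0.5412 0.5554]
before 0.17 pull [0.4055 0.414 ] blue@.119 [0.5412 0.5554]
before 0.19 pull [0.405 0.414] blue@.119 [0.5417 0.5554]
now 0.13 pull [0.5185 0.53  ] blue@.119 [0.5412 0.5554]
now 0.15 pull [0.5185 0.53  ] blue@.119 [0.5412 0.5554]
now 0.17 pull [0.519  0.5285] blue@.119 [0.5412 0.5554]
now 0.19 pull [0.5265 0.5285] blue@.119 [0.5417 0.5554]
```

```bash
python3 - <<'E'
from h import *
a=plan((.50,.12,.36),90,10,0)
E
```

```text
[[0, -0.01, -0.007, -0.001, 0.0, 0.0, 9.0], [0, -0.011, -0.006, -0.001, 0.0, 0.0, 9.0], [0, -0.012, -0.004, -0.001, 0.0, 0.0, 9.0], [0, -0.013, -0.002, -0.001, 0.0, 0.0, 9.0], [0, -0.013, 0.0, -0.001, 0.0, 0.0, 9.0], [0, -0.013, 0.002, -0.001, 0.0, 0.0, 9.0], [0, -0.012, 0.004, -0.002, 0.0, 0.0, 9.0], [0, -0.011, 0.006, -0.001, 0.0, 0.0, 9.0]]
[[0, -0.011, 0.008, -0.002, 0.0, 0.0, 9.0], [0, -0.0087, 0.009, -0.0012, 0.0, 0.0, 8.9]]
```

play_rows:
  rows:
    - [0,-0.01,-0.007,-0.001,0,0,9]
    - [0,-0.011,-0.006,-0.001,0,0,9]
    - [0,-0.012,-0.004,-0.001,0,0,9]
    - [0,-0.013,-0.002,-0.001,0,0,9]
    - [0,-0.013,0,-0.001,0,0,9]
    - [0,-0.013,0.002,-0.001,0,0,9]
    - [0,-0.012,0.004,-0.002,0,0,9]
    - [0,-0.011,0.006,-0.001,0,0,9]

```text
clock: 28.08
tool_pos: [0.4789, 0.1348, 0.3562]
eef_rot: [0.59, 0.807, -0.001, -0.0]
contact_force: [-0.2, 0.3, -0.3]
opening: 0.005
finger_force: 0.0
```

play_rows:
  rows:
    - [0,-0.011,0.008,-0.002,0,0,9]
    - [0,-0.009,0.009,-0.001,0,0,9]
    - [0,0,0,0,0,0,0]
    - [0,0,0,0,0,0,0]

```text
clock: 28.58
tool_pos: [0.4992, 0.1199, 0.3596]
eef_rot: [0.706, 0.708, -0.001, -0.0]
contact_force: [-0.1, -0.1, -0.4]
opening: 0.005
finger_force: 0.0
```

```bash
cat > prof.py <<'E'
from h import *
def prof(im,P,ys,z,x):
    Rw,o,f,cx,cy=P;out=[]
    for y in ys:
        c=(np.c_[x,np.full_like(x,y),np.full_like(x,z)]-o)@Rw
        q=np.c_[f*c[:,0]/c[:,2]+cx,f*c[:,1]/c[:,2]+cy].astype(np.float32)
        out.append(cv2.remap(im,q[None,:,0],q[None,:,1],cv2.INTER_LINEAR)[0].astype(float))
    return out
E
python3 - <<'E'
from prof import *
s=status.get_state();print(s['clock'],s['tool_pos'],s['eef_rot'].round(4));im=cams.snapshot('wrist').copy();P=campose('wrist',s);cv2.imwrite('pics/w10.png',im[...,::-1])
x=np.arange(.49,.58,.001)
g=prof(im,P,[.17,.2,.23],.094,x)
for i in range(0,len(x)):print(round(x[i],3),*[k[i].astype(int).tolist() for k in g]) if x[i]<.56 else 0
E
```

```text
28.575 [0.49921265 0.11991559 0.35961613] [ 7.063e-01  7.079e-01 -7.000e-04 -4.000e-04]
0.49 [46, 62, 59] [33, 40, 40] [29, 40, 39]
0.491 [47, 61, 59] [29, 41, 39] [33, 41, 41]
0.492 [44, 60, 59] [31, 42, 38] [28, 39, 38]
0.493 [44, 61, 59] [33, 43, 38] [29, 39, 38]
0.494 [48, 64, 62] [35, 45, 42] [30, 41, 39]
0.495 [47, 63, 61] [35, 45, 42] [30, 40, 40]
0.496 [48, 65, 62] [32, 41, 39] [32, 40, 39]
0.497 [46, 64, 61] [35, 43, 42] [31, 40, 40]
0.498 [47, 63, 61] [35, 45, 42] [32, 41, 40]
0.499 [51, 67, 65] [34, 45, 42] [32, 41, 39]
0.5 [50, 65, 63] [33, 44, 42] [34, 43, 42]
0.501 [46, 62, 61] [36, 45, 45] [34, 42, 43]
0.502 [50, 67, 64] [34, 46, 45] [35, 44, 44]
0.503 [52, 68, 67] [36, 47, 43] [33, 43, 42]
0.504 [51, 67, 66] [34, 44, 43] [32, 41, 42]
0.505 [49, 64, 62] [34, 46, 42] [35, 44, 43]
0.506 [51, 67, 65] [37, 47, 47] [34, 45, 44]
0.507 [51, 66, 65] [41, 48, 48] [35, 44, 45]
0.508 [48, 65, 62] [36, 46, 46] [35, 44, 44]
0.509 [49, 64, 63] [36, 44, 46] [35, 45, 45]
0.51 [53, 69, 68] [37, 44, 45] [36, 46, 46]
0.511 [55, 70, 69] [38, 48, 49] [38, 47, 45]
0.512 [55, 71, 68] [40, 49
[... 1626 characters left out ...]
8, 69] [39, 47, 62] [41, 48, 58]
0.546 [38, 49, 73] [36, 45, 70] [34, 44, 70]
0.547 [39, 51, 79] [37, 47, 74] [39, 49, 74]
0.548 [41, 57, 94] [37, 51, 86] [38, 53, 85]
0.549 [44, 61, 104] [41, 57, 100] [38, 56, 98]
0.55 [50, 77, 139] [44, 64, 114] [44, 63, 111]
0.551 [65, 103, 187] [49, 72, 127] [48, 71, 123]
0.552 [65, 105, 189] [49, 72, 127] [50, 73, 128]
0.553 [66, 106, 189] [50, 72, 127] [52, 75, 130]
0.554 [65, 104, 188] [51, 73, 127] [51, 74, 129]
0.555 [63, 102, 188] [48, 72, 126] [49, 73, 128]
0.556 [65, 105, 189] [48, 72, 126] [46, 70, 126]
0.557 [63, 101, 181] [47, 73, 126] [50, 74, 128]
0.558 [50, 74, 128] [48, 73, 126] [49, 73, 127]
0.559 [51, 74, 127] [47, 71, 125] [50, 72, 129]
```

```bash
python3 - <<'E'
from prof import *
s1=dict(tool_pos=np.array([.50236523,.19705092,.37972159]),eef_rot=[.6454,.7638,0,.0007])
s2=status.get_state()
x=np.arange(.38,.57,.0005)
for n,f,s in(('w1','w1',s1),('w10','w10',s2)):
    im=cv2.imread(f'pics/{f}.png')[...,::-1].copy();P=campose('wrist',s)
    for y in (.2,.22,.24):
        a=prof(im,P,[y],.094,x)[0];b=prof(im,P,[y],.119,x)[0]
        w=x[a.min(1)>150];bl=x[(b[:,2]-b[:,0]>60)]
        bl=bl[bl>.5];print(n,y,'pull',w[:1],w[-1:],'blue',bl[:1],bl[-1:])
# scene-camera: compare upper/lower pull
t=cams.snapshot('scene').copy();P=campose('scene');Rw,o,f,cx,cy=P
def px(X):c=Rw.T@(np.array(X)-o);return (f*c[0]/c[2]+cx,f*c[1]/c[2]+cy)
for y in(.12,.27):
  # vertical scan down from chest top front edge
  u,v=px((.54,y,.119));u2,v2=px((.54,y,0));print(y,(round(u),round(v)),(round(u2),round(v2)))
  print([t[int(round(v+(v2-v)*k/40)),int(round(u+(u2-u)*k/40))].tolist() for k in range(-6,41)])
# marker check
for nm in('black_marker','kapton_tape'):
  T=cams.snapshot('top');d=finder.spot_in('top',nm)[:1];R,oo,*_=campose('top')
  if d:print(nm,d[0]['score'],(R@np.array(d[0]['at'])+oo).round(4))
a=cv2.imread('pics/top0.png')[...,::-1];df=np.abs(a.astype(int)-T).max(2);v,u=np.nonzero((df>60)[130:195,130:250]);print('diff chest top',len(u),(u.min()+130,u.max()+130,v.min()+130,v.max()+130) if len(u) else '')
print(px((.54,.2,.119)))
E
```

```text
w1 0.2 pull [0.405] [0.519] blue [0.5415] [0.555]
w1 0.22 pull [0.405] [0.414] blue [0.545] [0.5545]
w1 0.24 pull [0.405] [0.414] blue [0.545] [0.555]
w10 0.2 pull [0.521] [0.532] blue [0.5445] [0.5555]
w10 0.22 pull [0.521] [0.532] blue [0.544] [0.5555]
w10 0.24 pull [0.5215] [0.532] blue [0.5445] [0.5555]
0.12 (232, 208) (233, 234)
[[51, 56, 67], [54, 65, 91], [54, 65, 91], [57, 74, 113], [59, 78, 118], [59, 78, 118], [57, 74, 110], [47, 59, 88], [47, 59, 88], [43, 52, 73], [52, 58, 69], [52, 58, 69], [74, 79, 86], [74, 79, 86], [90, 96, 103], [96, 101, 108], [96, 101, 108], [129, 133, 140], [180, 185, 194], [180, 185, 194], [204, 210, 217], [186, 191, 200], [186, 191, 200], [134, 138, 145], [78, 81, 85], [78, 81, 85], [55, 58, 62], [60, 64, 69], [65, 70, 74], [89, 94, 100], [134, 139, 147], [134, 139, 147], [183, 188, 198], [207, 213, 219], [207, 213, 219], [189, 194, 203], [189, 194, 203], [133, 137, 144], [77, 80, 85], [77, 80, 85], [60, 63, 68], [58, 63, 67], [58, 63, 67], [51, 55, 58], [38, 46, 45], [38, 46, 45], [36, 46, 44]]
0.27 (190, 220) (193, 247)
[[38, 40, 49], [39, 47,
[... 197 characters left out ...]
69], [81, 84, 89], [113, 117, 124], [113, 117, 124], [132, 135, 143], [132, 135, 143], [125, 128, 134], [107, 110, 116], [107, 110, 116], [81, 83, 88], [56, 59, 62], [50, 52, 57], [49, 51, 55], [54, 56, 61], [54, 56, 61], [69, 73, 77], [99, 103, 108], [99, 103, 108], [127, 130, 137], [128, 131, 137], [128, 131, 137], [104, 107, 112], [74, 76, 81], [74, 76, 81], [49, 52, 56], [46, 49, 52], [46, 49, 52], [43, 47, 49], [35, 40, 41], [35, 40, 41], [29, 36, 36], [29, 36, 35]]
black_marker 0.42 [0.6864 0.1209 0.1318]
kapton_tape 0.52 [0.6462 0.2896 0.132 ]
diff chest top 388 (np.int64(133), np.int64(238), np.int64(130), np.int64(194))
(np.float64(209.96409569430233), np.float64(214.3990312939087))
```

```bash
python3 - <<'E'
from h import *
a=plan((.40,.12,.33),90,4,0);a=plan((.36,.16,.27),90,3,0,a)
E
```

```text
[[0, 0.0, -0.025, 0.008, 0.0, 0.0, 0.0], [0, 0.0, -0.025, 0.007, 0.0, 0.0, 0.0], [0, 0.0, -0.025, 0.008, 0.0, 0.0, 0.0], [0, 0.0004, -0.0245, 0.0074, 0.0, 0.0, 0.0]]
[[0, 0.013, -0.013, 0.02, 0.0, 0.0, 0.0], [0, 0.013, -0.013, 0.02, 0.0, 0.0, 0.0], [0, 0.0139, -0.014, 0.02, 0.0, 0.0, 0.0]]
```

play_rows:
  rows:
    - [0,0,-0.025,0.008,0,0,0]
    - [0,0,-0.025,0.007,0,0,0]
    - [0,0,-0.025,0.008,0,0,0]
    - [0,0,-0.025,0.007,0,0,0]
    - [0,0,0,0,0,0,0]
    - [0,0,0,0,0,0,0]

```text
clock: 29.62
tool_pos: [0.4009, 0.1198, 0.3307]
eef_rot: [0.707, 0.707, 0.001, 0.001]
contact_force: [0.2, 1.1, 0.5]
opening: 0.002
finger_force: 0.0
```

```bash
cat > bands.py <<'E'
from prof import *
s=status.get_state();print(s['clock'],s['tool_pos'],s['eef_rot'].round(4));im=cams.snapshot('wrist').copy();P=campose('wrist',s)
# along world plane x=.53, y=.2 scan z: bright bands, and ray origin
z=np.arange(.0,.13,.001);Rw,o,f,cx,cy=P
for y in(.17,.2):
    c=(np.c_[np.full_like(z,.53),np.full_like(z,y),z]-o)@Rw
    q=np.c_[f*c[:,0]/c[:,2]+cx,f*c[:,1]/c[:,2]+cy].astype(np.float32)
    g=cv2.remap(im,q[None,:,0],q[None,:,1],cv2.INTER_LINEAR)[0].astype(int)
    print(y,np.round(o,4),'px',q[0],q[-1]);print([(int(1000*a),int(b)) for a,b in zip(z,g.mean(1))][::2])
E
python3 bands.py
```

```text
29.625 [0.40089842 0.11979169 0.33073654] [7.075e-01 7.067e-01 1.100e-03 5.000e-04]
0.17 [0.401  0.2041 0.3119] px [387.78677  127.346565] [472.71973 151.02551]
[(0, 47), (2, 48), (4, 49), (6, 49), (8, 47), (10, 51), (12, 51), (14, 52), (16, 52), (18, 50), (20, 51), (22, 53), (24, 61), (26, 64), (28, 63), (30, 74), (32, 120), (34, 144), (36, 163), (38, 185), (40, 206), (42, 226), (44, 236), (46, 240), (48, 241), (50, 240), (52, 240), (54, 241), (56, 238), (58, 139), (60, 76), (62, 81), (64, 79), (66, 71), (68, 75), (70, 103), (72, 143), (74, 146), (76, 165), (78, 188), (80, 209), (82, 226), (84, 236), (86, 236), (88, 237), (90, 241), (92, 241), (94, 239), (96, 219), (98, 75), (100, 70), (102, 71), (104, 73), (106, 84), (108, 101), (110, 107), (112, 105), (114, 107), (116, 110), (118, 101), (120, 62), (122, 63), (124, 58), (126, 52), (128, 51)]
0.2 [0.401  0.2041 0.3119] px [391.89886   96.015465] [484.3718  99.0958]
[(0, 47), (2, 45), (4, 45), (6, 46), (8, 46), (10, 47), (12, 48), (14, 47), (16, 47), (18, 46), (20, 47), (22, 47), (24, 49), (26, 59), (28, 58), (30, 67), (32, 108), (34, 142), (36, 160), (38, 184), (40, 203), (42, 223), (44, 236), (46, 241), (48, 241), (50, 237), (52, 238), (54, 239), (56, 239), (58, 187), (60, 68), (62, 76), (64, 73), (66, 65), (68, 67), (70, 92), (72, 137), (74, 142), (76, 158), (78, 182), (80, 203), (82, 220), (84, 233), (86, 233), (88, 234), (90, 236), (92, 237), (94, 236), (96, 211), (98, 67), (100, 65), (102, 63), (104, 64), (106, 78), (108, 97), (110, 101), (112, 103), (114, 102), (116, 102), (118, 96), (120, 51), (122, 47), (124, 47), (126, 50), (128, 49)]
```

play_rows:
  rows:
    - [0,0,-0.013,0.02,0,0,0]
    - [0,0,-0.013,0.02,0,0,0]
    - [0,0,-0.014,0.02,0,0,0]
    - [0,0,0,0.02,0,0,0]
    - [0,0,0,0,0,0,0]
    - [0,0,0,0,0,0,0]

```text
clock: 30.42
tool_pos: [0.3704, 0.1229, 0.2595]
eef_rot: [0.708, 0.707, -0.005, -0.003]
contact_force: [-0.3, -0.2, 0.1]
opening: 0.004
finger_force: 0.0
```

```bash
python3 bands.py
```

```text
30.425 [0.37040559 0.12292132 0.25951778] [ 0.7077  0.7065 -0.0053 -0.0027]
0.17 [0.3703 0.2071 0.2403] px [468.591   140.25797] [684.63025 193.22682]
[(0, 37), (2, 37), (4, 37), (6, 36), (8, 40), (10, 34), (12, 38), (14, 38), (16, 39), (18, 39), (20, 38), (22, 52), (24, 51), (26, 54), (28, 52), (30, 53), (32, 53), (34, 53), (36, 118), (38, 138), (40, 148), (42, 179), (44, 0), (46, 0), (48, 0), (50, 0), (52, 0), (54, 0), (56, 0), (58, 0), (60, 0), (62, 0), (64, 0), (66, 0), (68, 0), (70, 0), (72, 0), (74, 0), (76, 0), (78, 0), (80, 0), (82, 0), (84, 0), (86, 0), (88, 0), (90, 0), (92, 0), (94, 0), (96, 0), (98, 0), (100, 0), (102, 0), (104, 0), (106, 0), (108, 0), (110, 0), (112, 0), (114, 0), (116, 0), (118, 0), (120, 0), (122, 0), (124, 0), (126, 0), (128, 0)]
0.2 [0.3703 0.2071 0.2403] px [477.45105  99.98707] [723.565   111.40851]
[(0, 34), (2, 35), (4, 35), (6, 33), (8, 35), (10, 33), (12, 35), (14, 36), (16, 33), (18, 33), (20, 34), (22, 46), (24, 44), (26, 45), (28, 49), (30, 47), (32, 46), (34, 0), (36, 0), (38, 0), (40, 0), (42, 0), (44, 0), (46, 0), (48, 0), (50, 0), (52, 0), (54, 0), (56, 0), (58, 0), (60, 0), (62, 0), (64, 0), (66, 0), (68, 0), (70, 0), (72, 0), (74, 0), (76, 0), (78, 0), (80, 0), (82, 0), (84, 0), (86, 0), (88, 0), (90, 0), (92, 0), (94, 0), (96, 0), (98, 0), (100, 0), (102, 0), (104, 0), (106, 0), (108, 0), (110, 0), (112, 0), (114, 0), (116, 0), (118, 0), (120, 0), (122, 0), (124, 0), (126, 0), (128, 0)]
```

```bash
python3 - <<'E'
from h import *
a=plan((.37,.12,.33),90,2,0);a=plan((.485,.195,.33),180,10,0,a);a=plan((.485,.195,.2485),180,4,0,a)
E
```

```text
[[0, -0.002, 0.0, -0.035, -0.3, 0.1, 0.0], [0, -0.001, -0.0007, -0.0354, -0.4, 0.1, -0.1]]
[[0, 0.007, 0.012, 0.0, 0.0, 0.0, -9.0], [0, 0.006, 0.012, 0.0, 0.0, 0.0, -9.0], [0, 0.004, 0.013, 0.0, 0.0, 0.0, -9.0], [0, 0.001, 0.014, 0.0, 0.0, 0.0, -9.0], [0, -0.001, 0.014, 0.0, 0.0, 0.0, -9.0], [0, -0.003, 0.013, 0.0, 0.0, 0.0, -9.0], [0, -0.005, 0.013, 0.0, 0.0, 0.0, -9.0], [0, -0.007, 0.012, 0.0, 0.0, 0.0, -9.0]]
[[0, -0.008, 0.011, 0.0, 0.0, 0.0, -9.0], [0, -0.01, 0.0092, 0.0001, 0.0, 0.0, -9.0]]
[[0, 0.0, 0.0, 0.02, 0.0, 0.0, 0.0], [0, 0.0, 0.0, 0.02, 0.0, 0.0, 0.0], [0, 0.0, 0.0, 0.021, 0.0, 0.0, 0.0], [0, 0.0, 0.0, 0.0205, 0.0, 0.0, 0.0]]
```

play_rows:
  rows:
    - [0,0,0,-0.038,0,0,0]
    - [0,0,0,-0.038,0,0,0]
    - [0,0.007,0.012,0,0,0,-9]
    - [0,0.006,0.012,0,0,0,-9]
    - [0,0.004,0.013,0,0,0,-9]
    - [0,0.001,0.014,0,0,0,-9]
    - [0,-0.001,0.014,0,0,0,-9]
    - [0,-0.003,0.013,0,0,0,-9]

```text
clock: 31.48
tool_pos: [0.4401, 0.1675, 0.3348]
eef_rot: [0.307, 0.952, -0.004, -0.005]
contact_force: [-0.6, 0.7, -0.1]
opening: 0.007
finger_force: 0.0
```

play_rows:
  rows:
    - [0,-0.005,0.013,0,0,0,-9]
    - [0,-0.007,0.012,0,0,0,-9]
    - [0,-0.008,0.011,0,0,0,-9]
    - [0,-0.01,0.009,0,0,0,-9]
    - [0,0,0,0,0,0,0]
    - [0,0,0,0,0,0,0]

```text
clock: 32.22
tool_pos: [0.4849, 0.1972, 0.3335]
eef_rot: [0.002, 1.0, -0.003, -0.007]
contact_force: [0.9, -0.5, 0.0]
opening: 0.008
finger_force: 0.0
```

```bash
python3 - <<'E'
from h import *
s=status.get_state();print(s['clock'],s['tool_pos'],s['eef_rot'].round(4))
a=plan((.49,.195,.2485),180,4,0)
E
```

```text
32.225 [0.48485693 0.19724933 0.3334921 ] [ 0.0019  1.     -0.0026 -0.007 ]
[[0, -0.002, 0.0, 0.021, -0.1, -0.2, -0.1], [0, -0.001, -0.001, 0.021, -0.1, -0.2, 0.0], [0, -0.001, 0.0, 0.021, -0.1, -0.2, -0.1], [0, -0.0019, -0.001, 0.0219, 0.0, -0.2, 0.0]]
```

play_rows:
  rows:
    - [0,-0.001,0,0.021,-0.1,-0.2,-0.1]
    - [0,-0.001,-0.001,0.021,-0.1,-0.2,0]
    - [0,-0.001,0,0.021,-0.1,-0.2,-0.1]
    - [0,-0.001,-0.001,0.022,0,-0.2,0]
    - [0,0,0,0,0,0,0]

```text
clock: 32.85
tool_pos: [0.4877, 0.1951, 0.2474]
eef_rot: [-0.001, 1.0, -0.001, -0.001]
contact_force: [-0.5, -0.5, 0.5]
opening: 0.004
finger_force: 0.0
```

play_rows:
  rows:
    - [0,-0.007,0,0,0,0,0]
    - [0,-0.007,0,0,0,0,0]
    - [0,-0.004,0,0,0,0,0]
    - [0,0,0,0,0,0,0]

```text
clock: 33.35
tool_pos: [0.5071, 0.1955, 0.2485]
eef_rot: [-0.001, 1.0, 0.001, 0.0]
contact_force: [-0.7, 0.0, -0.0]
opening: 0.005
finger_force: 0.0
```

play_rows:
  rows:
    - [0,-0.003,0,0,0,0,0]
    - [0,-0.002,0,0,0,0,0]
    - [0,-0.002,0,0,0,0,0]
    - [0,0,0,0,0,0,0]

```text
clock: 33.85
tool_pos: [0.5111, 0.1959, 0.2481]
eef_rot: [-0.002, 1.0, -0.001, -0.003]
contact_force: [-7.6, 0.5, 7.0]
opening: 0.006
finger_force: 3.9
```

play_rows:
  rows:
    - [0,-0.002,0,0,0,0,0]
    - [0,-0.002,0,0,0,0,0]
    - [0,0,0,0,0,0,0]

```text
clock: 34.22
tool_pos: [0.5122, 0.1962, 0.2481]
eef_rot: [-0.003, 1.0, -0.001, -0.006]
contact_force: [-16.7, 0.5, 13.5]
opening: 0.011
finger_force: 7.9
```

play_rows:
  rows:
    - [0,-0.002,0,0,0,0,0]
    - [0,-0.002,0,0,0,0,0]
    - [0,0,0,0,0,0,0]

```text
clock: 34.6
tool_pos: [0.5133, 0.1964, 0.248]
eef_rot: [-0.003, 1.0, -0.002, -0.009]
contact_force: [-22.3, 0.1, 20.1]
opening: 0.005
finger_force: 12.0
```

play_rows:
  rows:
    - [0,0.012,0,0,0,0,0]
    - [0,0.03,0,0,0,0,0]
    - [0,0.03,0,-0.02,0,0,0]
    - [0,0.03,0,-0.045,0,0,0]
    - [0,0.01,0,-0.045,0,0,0]
    - [0,0,0,0,0,0,0]

```text
clock: 35.35
tool_pos: [0.41, 0.196, 0.3609]
eef_rot: [-0.001, 1.0, 0.002, 0.003]
contact_force: [0.3, 0.2, 0.3]
opening: 0.006
finger_force: 0.0
```

```bash
python3 - <<'E'
from h import *
s=status.get_state();print(s['clock'],s['tool_pos'],s['eef_rot'].round(4))
a=plan((.46,.12,.36),90,10,0)
E
```

```text
35.35 [0.410048   0.19599717 0.36092258] [-0.0014  1.      0.0021  0.0032]
[[0, -0.005, -0.008, 0.0, 0.0, 0.0, 9.0], [0, -0.006, -0.007, 0.0, 0.1, 0.0, 9.0], [0, -0.007, -0.006, 0.0, 0.0, 0.0, 9.0], [0, -0.008, -0.004, 0.0, 0.1, 0.0, 9.0], [0, -0.008, -0.003, 0.0, 0.0, 0.0, 9.0], [0, -0.009, -0.002, 0.0, 0.1, 0.0, 9.0], [0, -0.009, 0.0, 0.0, 0.1, 0.0, 9.0], [0, -0.009, 0.001, 0.0, 0.0, 0.0, 9.1]]
[[0, -0.009, 0.002, 0.001, 0.1, 0.0, 9.0], [0, -0.0082, 0.004, 0.0, 0.0, 0.1, 9.1]]
```

play_rows:
  rows:
    - [0,-0.005,-0.008,0,0,0,9]
    - [0,-0.006,-0.007,0,0,0,9]
    - [0,-0.007,-0.006,0,0,0,9]
    - [0,-0.008,-0.004,0,0,0,9]
    - [0,-0.008,-0.003,0,0,0,9]
    - [0,-0.009,-0.002,0,0,0,9]
    - [0,-0.009,0,0,0,0,9]
    - [0,-0.009,0.001,0,0,0,9]

```text
clock: 36.35
tool_pos: [0.4504, 0.1342, 0.3573]
eef_rot: [0.589, 0.808, -0.0, 0.0]
contact_force: [-0.2, 0.7, -1.1]
opening: 0.002
finger_force: 0.0
```

play_rows:
  rows:
    - [0,-0.009,0.002,0,0,0,9]
    - [0,-0.008,0.004,0,0,0,9]
    - [0,0,0,0,0,0,0]
    - [0,0,0,0,0,0,0]
    - [0,0,0,0,0,0,0]

```text
clock: 36.98
tool_pos: [0.4594, 0.1199, 0.358]
eef_rot: [0.706, 0.709, 0.0, -0.0]
contact_force: [-0.5, 0.2, -0.8]
opening: 0.005
finger_force: 0.0
```

```bash
cat > bands2.py <<'E'
from prof import *
import sys
s=status.get_state();im=cams.snapshot('wrist').copy();P=campose('wrist',s);Rw,o,f,cx,cy=P
cv2.imwrite('pics/b%.3f.png'%s['clock'],im[...,::-1])
print(s['clock'],s['tool_pos'],s['eef_rot'].round(4),o.round(4))
z=np.arange(-.1,.13,.0005)
for y in(.17,.2):
    c=(np.c_[np.full_like(z,.53),np.full_like(z,y),z]-o)@Rw
    q=np.c_[f*c[:,0]/c[:,2]+cx,f*c[:,1]/c[:,2]+cy].astype(np.float32)
    g=cv2.remap(im,q[None,:,0],q[None,:,1],cv2.INTER_LINEAR)[0].mean(1)
    b=g>110;e=np.nonzero(np.diff(b.astype(int)))[0]
    print(y,[(round(float(z[i]),4),'up' if not b[i] else 'dn', round(float((o[2]-z[i])/(.53-o[0])),3)) for i in e])
E
python3 bands2.py; python3 - <<'E'
from h import *
plan((.355,.12,.35),90,3,0)
E
```

```text
36.975 [0.45943217 0.11986511 0.35798373] [ 7.055e-01  7.087e-01  2.000e-04 -3.000e-04] [0.4591 0.2042 0.3391]
0.17 [(0.0185, 'up', 4.52), (0.101, 'dn', 3.357), (0.115, 'up', 3.16), (0.1225, 'dn', 3.054), (0.1255, 'up', 3.012)]
0.2 [(0.0195, 'up', 4.506), (0.101, 'dn', 3.357)]
[[0, 0.0, -0.035, 0.003, 0.0, 0.0, 0.1], [0, 0.0, -0.035, 0.003, 0.0, 0.0, 0.1], [0, 0.0004, -0.0344, 0.0021, 0.0, 0.0, 0.0]]
```

play_rows:
  rows:
    - [0,0,-0.035,0.003,0,0,0]
    - [0,0,-0.035,0.003,0,0,0]
    - [0,0,-0.034,0.002,0,0,0]
    - [0,0,0,0,0,0,0]
    - [0,0,0,0,0,0,0]
    - [0,0,0,0,0,0,0]

```text
clock: 37.78
tool_pos: [0.3567, 0.1196, 0.3503]
eef_rot: [0.706, 0.708, 0.001, 0.0]
contact_force: [0.3, 0.5, 0.4]
opening: 0.007
finger_force: 0.0
```

```bash
python3 bands2.py
```

```text
37.775 [0.35672864 0.11956725 0.35026838] [7.064e-01 7.079e-01 1.200e-03 2.000e-04] [0.3566 0.2039 0.3315]
0.17 [(0.0335, 'up', 1.718), (0.057, 'dn', 1.583), (0.0735, 'up', 1.488), (0.0965, 'dn', 1.355), (0.11, 'up', 1.277), (0.1105, 'dn', 1.274)]
0.2 [(0.034, 'up', 1.716), (0.057, 'dn', 1.583), (0.0735, 'up', 1.488), (0.0965, 'dn', 1.355)]
```

```bash
python3 -c "
from plant import r
print(r.finish_job())"
```

```text
the job is handed in; nothing more can be done
None
```

The cutters are in their cut-out, pressed level with the foam, and the job is handed in. The drawer took two pushes and would not move past the same hard stop at 22 N. Its pull measured about level with the lower drawer's (0 to 3 mm proud, within error), so I took it as fully shut.

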